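# Open the roll-top tool store and put the tools away

### The job

Raise the slatted shutter of the roll-top tool store all the way up, until it stays open when you let go. Then put the blue spirit level away in the bay with the blue liner and the yellow tape measure in the bay with the yellow liner, each set down gently (not dropped), standing upright on its liner with its length along the bay. Leave the shutter fully open, and do not disturb the steel gauge in the third bay or the other tools on the bench.

Things in the scene. Friction and masses are not known exactly. Their poses are not given: they have to be found in the camera images.
- store: Grey roll-top tool store fixed to the bench: 350 deep, 324 wide, 216 mm high, with rounded side cheeks (12 mm thick, inner faces at local y = +-150, half circles of radius 176 mm about point axis). Origin on the bench below the axis; local z up, -x is the front. A fixed hood covers the rear half (x > 25). Front sill at x = -160 to -152, 62 mm high. Fully open, the bays are reached from above.
- axis (a point): Centre of the shutter's circular tracks: 40 mm above the store's origin. The axis runs along the store's local y. The closed shutter is a slatted quarter drum, 160 mm from this axis, that covers the bays from the front and from above; open, it lies under the hood, at local x > -10 mm.
- bays (a point): Centre of the middle bay, on the store's floor (15 mm above the bench), at store-local x = -79 mm. Three bays run along local x, centred at local y = -60, 0, +60 mm, each 144 mm long and 56 mm wide, between aluminium rails that stand 12 mm above the floor. Two hold a coloured liner, one the steel gauge: which is which varies.
- shutter (a joint): Travel of the green slatted shutter as an angle about point axis (rad): 0 closed (every start), 1.396 fully open at the stop. Positive raises it: the handle goes up and back. Let go below about 0.9 it falls shut; above about 1.0 friction holds it where it is left. Raising it takes at most about 4 N at the handle.
- handle (a point): Middle of the shutter's handle: black round bar, 14 mm thick, 110 mm long, along the store's local y, on brackets at its two ends; 204 mm from the axis, 33 mm clear of the slats. At joint value q: store-local x = -204*cos(0.279+q), z = 40+204*sin(0.279+q) mm, so 96 mm up and 196 mm ahead of the axis when closed, 243 mm up and 21 mm behind it when open.
- level: Blue spirit level with yellow vials: a bar 130 (local x) x 24 (y) x 50 mm (z), about 0.2 to 0.3 kg, standing on its 24 mm wide base on the bench. Origin at the centre of its underside.
- tape: Yellow tape measure with black round side discs: closed case 75 (local x) x 38 (y) x 62 mm (z), about 0.25 to 0.4 kg, standing upright on the bench; a small steel tip juts out 10 mm low at +x. Origin at the centre of its underside.
- liner_blue: Blue liner, fixed flat in one bay: 144 (local x, along the bay) x 54 x 4 mm. Origin at the centre of its underside; its top is 4 mm above that (19 mm above the bench). The spirit level goes on it.
- liner_yellow: Yellow liner, like the blue one, in another bay. The tape measure goes on it.
- gauge: Steel step gauge standing in the third bay, length along the bay: 120 x 36 mm, up to 50 mm high, 0.7 kg. Origin at the centre of its underside. Leave it alone.
- hammer: Hammer lying on the bench near the robot, 260 mm long, at most 50 mm high. Origin under its middle. Leave it alone.
- driver: Orange screwdriver lying on the bench near the robot, 200 mm long, under 40 mm high. Leave it alone.
- oil: White oil bottle with red cap, upright, 56 mm diameter, 150 mm high. Origin at the centre of its underside. Leave it alone.
- can: Aluminium spray can, upright, 60 mm diameter, 170 mm high. Origin at the centre of its underside. Leave it alone.
There are look-alikes about, which are no part of the job. Of the things like the level, leave any that is green; of the rest the larger one is meant. There is more than one size of the tape; the one meant has the size given above.

How it is judged:
By the outcome, as a careful person would: the job done as asked, in the order asked, and still so for the second after the job is handed in, with the robot touching nothing.
It also fails if it takes over 72 s, if anything falls off the work surface, if the arm or the gripper's body presses on something with over 40 N, if the wrist force passes 120 N, or if a joint passes its speed limit or range.

### The arm

A 6-joint arm with a two-finger parallel gripper is mounted at the origin on the work surface. World frame = base frame: x ahead of the robot, y to its left, z up, the work surface at z = 0. Lengths are in m, angles in rad, forces in N, time in s.
With the tool pointing down it reaches from about 0.35 to 0.925 m from the base axis. Payload 6.4 kg.
Tool frame: the origin (TCP) lies at the very end of the fingers, on their centre line; the grasp point (between the pads) lies 19 mm behind it; z points along the fingers, y is the direction in which the jaws open and shut (so a half turn about z gives the same grasp; the last joint's range is limited). The gripper opens to 85 mm and grips with 20 to 120 N. Pads are 22 mm wide; open, the fingers measure 114 mm over their backs; the gripper's body (76 mm by 85 mm) begins 54 mm behind the grasp point. The pads swing forward as they close: fully open they stand 13 mm farther back than shut.
Start: joints at [1.026, 0.245, 1.558, -0, 1.339, -0.174], TCP at [0.236, 0.606, 0.231] pointing down, gripper open.
Joint ranges: [-3.13, 3.13], [-1.02, 2.26], [0.13, 2.54], [-0.95, 4.09], [0.21, 2.88], [-2.74, 2.74]. Speed limits (rad/s): [2.57, 2.57, 3.14, 3.14, 3.14, 3.14].

### API

Orientations are given as a unit quaternion [x, y, z, w].
In Python, from workcell import r gives the robot as it stands.
- The arm moves only by the tool carry_out, never from a script. Its argument "motion" is a list that holds one entry, the list of rows, each a list of 6 numbers: the shift along the tool's x, y, z in cm, then the turn, a rotation vector about the tool's x, y, z in degrees. In form: [[[x, y, z, rx, ry, rz], ...]]. A call has 1 to 12 rows; each row shifts and turns the commanded pose from where the row before left it, along the tool's axes as they then stand; what a row does not reach is not made up. A row lasts 1/8 s, in which the tool goes at most 62.5 mm and 10.7 degrees, less where a joint would pass 70% of its speed; a pose out of reach is approached as far as the arm can. A call with a gripper value outside its range is refused whole. "fingers" is the finger opening in cm, from 0 to 8.54, set as the call begins (left out, the last holds). The fingers move at their own pace and stop on an object; the grip force is fixed at half the most. Time passes only in rows, so rows that do not move let the fingers close. It gives the time, the measured TCP pose, the force and the opening at its end, in the units of the state.
- r.get_state(): the state, without advancing time (a new reading comes with each control period).
- r.camera(name): name is "side" or "top" or "wrist"; returns the picture (400x640x3 uint8, red, green, blue); there is no depth.
- r.camera_params(name): a dict with "camera_matrix" (3x3 intrinsics, pixels), "origin" and "orientation" of the camera in the world. Camera axes: x right, y up, looking along -z (the intrinsics and any distortion apply to the point x, -y, -z); pixel columns grow to the right and rows downward; lengths in m; the calibration is good to about 2 mm. A picture is of the moment at which its call begins: read the wrist's pose just before it. camera_params takes no time and is no camera call; for the wrist camera it gives the pose at the moment of the call.
- r.hand_in(): hands the job in, once; it reports no verdict.
Trained networks look in the newest picture that a camera, given by its name, has taken for a name from the list of things; names that differ only in an ending like _2 or _b are one class to them, and where a whole thing is asked for, a point or a joint stands for the part that bears it (a point fixed in the world has none). Each returns a list of dicts, best first, with "confidence" (0 to 1); they miss things now and then, are a little off and sometimes report something else, mostly with a low value. They report only what shows in the picture. A call takes as long as a camera call. They do not tell look-alikes from the thing itself.
- r.recognise(camera, target): "position" ([x, y, z] in m, in the coordinates of the camera as it stood for that picture, good to about 4 mm: the middle of the surface that is visible of it).
- r.regions_of(camera, target): "mask" (400x640 bool, what is visible of it).
The state is a dict: "time": time; "joints": joint angles; "qd": joint speeds; "effort": joint torques, N m; "eef_pos": TCP position; "eef_rot": TCP orientation; "ft_force": force on the tool from outside, world axes, zero at the start; "moment": the same for the moment, N m; "gripper_width": finger opening in m.
Only numpy, scipy, OpenCV 4.12 (cv2) and the standard library are available. Lean on these libraries where they do the work, as an engineer would, in place of code of your own. Each camera call takes 0.05 s, during which the arm holds its last target.

## Working session

There is one attempt and no reset: what is moved stays moved. The work goes in short steps, Python scripts to look and compute and a tool call to move; the robot and the scene stay as the last step left them, time stands still between calls to the robot, and variables do not carry over. Pictures are saved under pics/ and viewed, and the job is handed in when it is done.

Besides the shell and the picture viewer there is one more tool, called in YAML: its name, and indented under it one key for each argument. carry_out: Moves the arm, as the interface text tells. Its arguments: {"type":"object","properties":{"motion":{"type":"array","items":{"type":"array","items":{"type":"array","items":{"type":"number"}}}},"fingers":{"type":"number"}},"required":["motion"]}

```bash
mkdir -p pics; ls
cat > h.py <<'E'
import numpy as np, cv2
from workcell import r
from scipy.spatial.transform import Rotation as R
def snap(n,f):
    im=r.camera(n); cv2.imwrite('pics/'+f,im[:,:,::-1]); return im
def cam(n):
    p=r.camera_params(n); return np.array(p['camera_matrix']),np.array(p['origin']),p
def rot(p):
    o=np.array(p['orientation']); return R.from_quat(o).as_matrix() if o.size==4 else o.reshape(3,3)
def w(n,pos,P=None):
    p=P or r.camera_params(n); return rot(p)@np.array(pos)+np.array(p['origin'])
def ray(n,u,v,z,P=None):
    p=P or r.camera_params(n);K=np.array(p['camera_matrix'])
    d=np.linalg.inv(K)@[u,v,1]; d=rot(p)@np.array([d[0],-d[1],-d[2]]); o=np.array(p['origin'])
    return o+d*(z-o[2])/d[2]
def proj(n,X,P=None):
    p=P or r.camera_params(n);K=np.array(p['camera_matrix'])
    c=rot(p).T@(np.array(X)-np.array(p['origin'])); q=K@[c[0],-c[1],-c[2]]; return q[:2]/q[2]
E
python3 - <<'E'
from h import *
print(r.get_state())
for n in ('side','top','wrist'):
    snap(n,n+'0.png'); p=r.camera_params(n); print(n,p)
E
```

```text
pics
{'time': 0.0, 'joints': array([ 1.02590181e+00,  2.45814149e-01,  1.55908114e+00,  1.24771793e-05,
        1.33865647e+00, -1.74097481e-01]), 'qd': array([ 0.00086222, -0.00105692,  0.00200944,  0.0003898 , -0.00099766,
        0.001521  ]), 'effort': array([-2.49573503e-05, -4.29512680e+01, -3.26130366e+01, -1.10633496e-04,
        5.24054660e-03,  9.28347873e-06]), 'eef_pos': array([0.23522004, 0.60532924, 0.23014418]), 'eef_rot': array([ 1.84339564e-01,  9.82862129e-01, -9.14797024e-04, -3.50290283e-04]), 'ft_force': array([ 0.2266864 , -0.435752  , -0.39539675]), 'moment': array([ 0.00954123,  0.04941919, -0.01227862]), 'gripper_width': 0.08523938088586556}
side {'camera_matrix': array([[514.98004212,   0.        , 322.8165022 ],
       [  0.        , 514.98004212, 197.08427074],
       [  0.        ,   0.        ,   1.        ]]), 'origin': array([0.27847451, 0.3112528 , 1.149754  ]), 'orientation': array([-0.07233621,  0.1376787 ,  0.88050752, -0.44779298])}
top {'camera_matrix': array([[389.23021936,   0.        , 319.97676861],
       [  0.        , 389.23021936, 201.1625775 ],
       [  0.        ,   0.        ,   1.        ]]), 'origin': array([0.39252892, 0.09486273, 0.91469323]), 'orientation': array([ 0.06775851, -0.05979636, -0.69480888,  0.71349407])}
wrist {'camera_matrix': array([[284.26264132,   0.        , 320.74791182],
       [  0.        , 284.26264132, 199.0103199 ],
       [  0.        ,   0.        ,   1.        ]]), 'origin': array([0.1687998 , 0.63088036, 0.37324037]), 'orientation': array([-0.11550526, -0.07783706,  0.55905861,  0.81734533])}
```

View pics/side0.png

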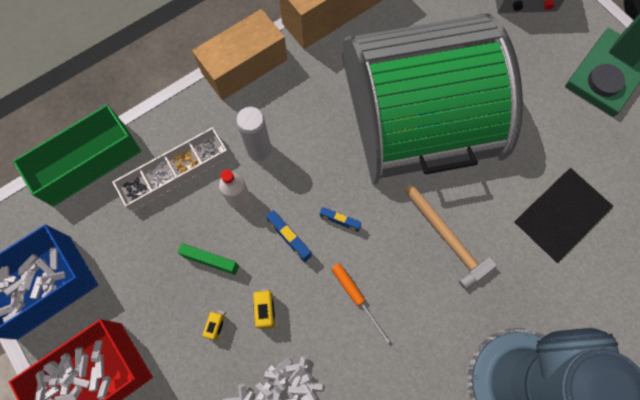

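View pics/top0.png

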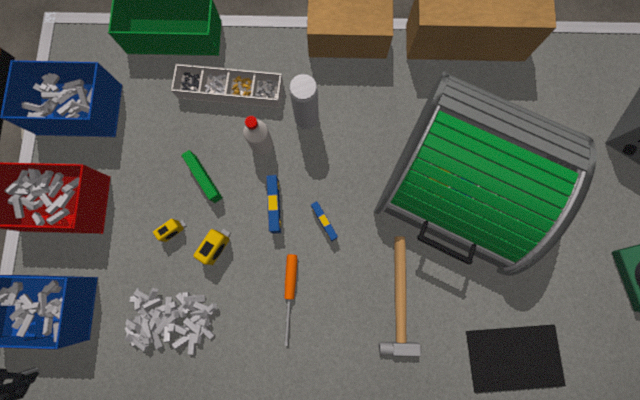

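View pics/wrist0.png

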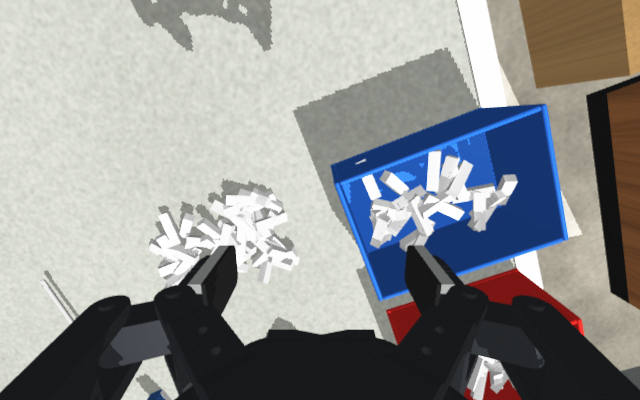

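Run:
```python
from h import *
for n in ('side','top'):
  for t in ('store','handle','shutter','level','tape','hammer','driver','oil','can'):
    for d in r.recognise(n,t):
        if d['confidence']>.2: X=w(n,d['position']);print(n,t,round(d['confidence'],2),X.round(3),proj(n,X).round(0))
print(r.get_state()['time'])
```

```text
side store 0.72 [ 0.578 -0.202  0.175] [437.  94.]
side handle 0.66 [ 0.55  -0.197  0.175] [444. 105.]
side shutter 0.66 [ 0.547 -0.197  0.178] [445. 105.]
side shutter 0.24 [0.749 0.158 0.145] [253. 132.]
side level 0.81 [0.539 0.221 0.048] [288. 237.]
side level 0.79 [0.512 0.104 0.036] [338. 218.]
side level 0.56 [0.606 0.391 0.05 ] [206. 257.]
side level 0.28 [0.749 0.157 0.146] [253. 132.]
side tape 0.67 [0.478 0.453 0.041] [214. 325.]
side tape 0.66 [0.442 0.349 0.064] [264. 308.]
side hammer 0.96 [ 0.315 -0.071  0.024] [454. 243.]
side hammer 0.31 [0.689 0.262 0.099] [231. 187.]
side driver 0.69 [0.37  0.175 0.025] [351. 289.]
side oil 0.79 [0.687 0.259 0.097] [233. 188.]
side oil 0.4 [ 0.314 -0.072  0.024] [454. 244.]
side can 0.93 [0.749 0.16  0.145] [252. 133.]
top handle 0.76 [ 0.552 -0.202  0.184] [481. 192.]
top handle 0.51 [ 0.314 -0.08   0.02 ] [401. 311.]
top handle 0.4 [0.366 0.171 0.022] [289. 283.]
top shutter 0.83 [ 0.553 -0.209  0.183] [484. 191.]
top level 0.92 [0.543 0.212 0.052] [273. 203.]
top level 0.88 [0.602 0.383 0.049] [200. 176.]
top level 0.63 [0.509 0.098 0.035] [324. 220.]
top tape 0.97 [0.476 0.45  0.044] [167. 230.]
top tape 0.75 [0.441 0.343 0.06 ] [211. 247.]
top hammer 0.91 [ 0.308 -0.076  0.022] [400. 313.]
top hammer 0.51 [0.747 0.145 0.154] [304.  99.]
top driver 0.84 [0.364 0.172 0.024] [289. 284.]
top driver 0.42 [ 0.552 -0.208  0.184] [484. 192.]
top oil 0.88 [0.687 0.249 0.095] [257. 135.]
top oil 0.43 [ 0.311 -0.075  0.022] [400. 312.]
top can 0.78 [0.747 0.143 0.156] [305.  99.]
1.05
```

```bash
cat > fit.py <<'E'
from h import *
from scipy.optimize import minimize
def sil(parts,P):
    m=np.zeros((400*2,640*2),np.uint8)
    for X in parts:
        uv=np.array([proj(None,x,P) for x in X]); 
        cv2.fillConvexPoly(m,cv2.convexHull(((uv+.5)*2*16-8).astype(np.int32)),1,shift=4)
    return cv2.resize(m*255,(640,400),interpolation=cv2.INTER_AREA)/255.
def place(X,p): 
    c,s=np.cos(p[2]),np.sin(p[2]); X=np.asarray(X)
    return np.c_[c*X[:,0]-s*X[:,1]+p[0],s*X[:,0]+c*X[:,1]+p[1],X[:,2]]
def box(l,b,h,x0=0,z0=0): return [[x0+sx*l/2,sy*b/2,z] for sx in(-1,1) for sy in(-1,1) for z in(z0,z0+h)]
a=np.linspace(0,np.pi,25)
def store(q=0):
    body=[[176*np.cos(t)/1e3,y,.04+.176*np.sin(t)] for t in a for y in(-.162,.162)]+[[x,y,0] for x in(-.175,.175) for y in (-.162,.162)]
    th=.279+q
    ha=[[-(.204+dr)*np.cos(th),y,.04+(.204+dr)*np.sin(th)] for dr in(-.007,.007) for y in(-.055,.055)]
    ha+=[[-.204*np.cos(th),y,.04+.204*np.sin(th)+d] for d in(-.007,.007) for y in(-.055,.055)]
    return [body,ha]
def fit(parts,masks,p0s):
    best=None
    def f(p): 
        return sum(np.abs(sil([place(X,p) for X in parts],P)-m).sum()/m.sum() for m,P in masks)/len(masks)
    for p0 in p0s:
        s=minimize(f,p0,method='Nelder-Mead',options=dict(initial_simplex=np.array([p0]*4)+np.r_[[[0,0,0]],np.diag([.012,.012,.15])],maxiter=150,xatol=2e-4,fatol=1e-4))
        if best is None or s.fun<best.fun: best=s
    return best
E
python3 - <<'E'
from fit import *
import pickle
M={}
for n in('side','top'):
  P=r.camera_params(n)
  for t in ('store','level','tape'):
    M[n,t]=[(d['confidence'],d['mask'],P) for d in r.regions_of(n,t)]
    for c,m,_ in M[n,t]:
        v,u=np.nonzero(m); print(n,t,round(c,2),m.sum(),u.mean().round(),v.mean().round(),u.min(),u.max(),v.min(),v.max())
pickle.dump(M,open('M.pkl','wb'))
E
```

```text
side store 0.67 23611 434.0 95.0 343 522 14 183
side level 0.79 467 340.0 220.0 320 360 208 231
side level 0.69 777 289.0 236.0 266 310 210 262
side level 0.65 835 208.0 259.0 178 238 244 274
side level 0.29 1697 451.0 240.0 404 495 185 288
side tape 0.98 473 213.0 325.0 202 224 311 340
side tape 0.7 730 263.0 309.0 253 274 290 329
top store 0.86 28058 488.0 178.0 372 596 73 275
top level 0.92 719 273.0 205.0 266 281 175 233
top level 0.77 374 323.0 221.0 310 336 202 241
top level 0.62 732 201.0 177.0 182 221 151 202
top tape 0.7 417 168.0 230.0 154 183 219 240
top tape 0.62 808 211.0 247.0 193 228 230 264
```

```bash
python3 - <<'E'
from fit import *
import pickle
M=pickle.load(open('M.pkl','rb'))
def g(t,n,u):
    return [(m.astype(float),P) for c,m,P in M[n,t] if abs(np.nonzero(m)[1].mean()-u)<6][0]
L=[box(.13,.024,.05)];T=[box(.075,.038,.062),box(.01,.014,.012,.0425)]
for nm,parts,a,b,p0s in (('level',L,289,273,[[.54,.215,0],[.54,.215,.2],[.54,.215,-.2]]),
  ('tape',T,263,211,[[.442,.345,y] for y in(-.5,0,-1,2.1,2.6,3.1)]),
  ('smalltape',T,213,168,[[.477,.45,y] for y in(-.5,0,-1,2.1,2.6,3.1)]),
  ('store',store(),434,488,[[.58,-.21,-.3],[.58,-.21,-.5],[.58,-.21,.3]])):
    t=nm.replace('small','')
    ms=g(t,'side',a),g(t,'top',b)
    for mm in (ms,ms[:1],ms[1:]):
        s=fit(parts,list(mm),p0s); print(nm,s.x.round(4),round(s.fun,3),flush=True)
E
python3 -c "
import cv2
a=cv2.imread('pics/top0.png')
cv2.imwrite('pics/z1.png',cv2.resize(a[60:290,360:610],None,fx=2.6,fy=2.6,interpolation=3))
cv2.imwrite('pics/z2.png',cv2.resize(a[140:290,140:350],None,fx=3.6,fy=3.6,interpolation=3))"
```

```text
level [0.5446 0.2171 0.0937] 0.118
level [0.5459 0.218  0.0852] 0.072
level [0.5438 0.2153 0.1028] 0.096
tape [ 0.4427  0.3511 -0.5075] 0.153
tape [ 0.4426  0.3528 -0.4456] 0.147
tape [ 0.4419  0.3495 -0.5381] 0.133
smalltape [0.4786 0.4456 1.6715] 1.05
smalltape [ 0.4867  0.4523 -0.5576] 1.011
smalltape [ 0.4781  0.4413 -1.5338] 1.153
store [ 0.6239 -0.2359 -0.4365] 0.042
store [ 0.627  -0.2347 -0.4401] 0.04
store [ 0.6235 -0.2367 -0.4365] 0.033
```

View pics/z2.png

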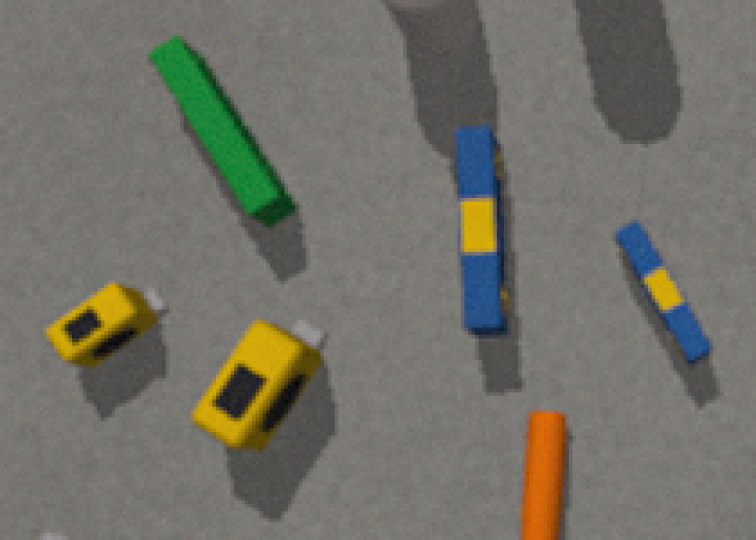

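```bash
cat > plan.py <<'E'
from h import *
S=np.array([.6243,-.2362,-.4370])
def loc(p):
    c,s=np.cos(S[2]),np.sin(S[2]); return np.array([c*p[0]-s*p[1]+S[0],s*p[0]+c*p[1]+S[1],p[2]])
def Rt(b,yaw=None):
    """tool: y along store x when b=90 (down)"""
    yaw=S[2] if yaw is None else yaw; b=np.radians(b)
    L=R.from_euler('z',yaw).as_matrix()
    z=L@[np.cos(b),0,-np.sin(b)];y=L@[np.sin(b),0,np.cos(b)];x=np.cross(y,z)
    return R.from_matrix(np.c_[x,y,z])
def hand(q): th=.279+q; return np.array([-.204*np.cos(th),0,.04+.204*np.sin(th)])
def cur():
    s=r.get_state(); return s['eef_pos'],R.from_quat(s['eef_rot'])
def rows(p0,R0,p1,R1,n):
    d=(R0.inv()*R1).as_rotvec(); out=[]
    p,Rr=np.array(p0),R0
    for i in range(1,n+1):
        pt=p0+(p1-p0)*i/n; rt=R0*R.from_rotvec(d*i/n)
        row=np.r_[np.round(Rr.inv().apply(pt-p)*100,2),np.round(np.degrees((Rr.inv()*rt).as_rotvec()),1)]
        p=p+Rr.apply(row[:3]/100); Rr=Rr*R.from_rotvec(np.radians(row[3:])); out.append(row.tolist())
    return out,p,Rr
def show(way,start=None):
    p,Rr=start or cur(); al=[]
    for pt,rt,n in way:
        o,p,Rr=rows(p,Rr,np.array(pt),rt,n); al+=o
    print(str(al).replace('-0.0,','0,').replace('0.0,','0,').replace(' ',''))
    return p,Rr
E
python3 - <<'E'
from plan import *
a=cv2.imread('pics/top0.png'); b=cv2.imread('pics/side0.png')
for n,im in(('top',a),('side',b)):
  im2=cv2.resize(im,None,fx=3,fy=3,interpolation=3)
  for y in(-.055,0,.055):
    h=hand(0);h[1]=y;u=proj(n,loc(h));cv2.circle(im2,tuple((u*3+1).astype(int)),3,(0,0,255),-1)
  u=proj(n,loc(hand(0)));u=(u*3).astype(int);cv2.imwrite(f'pics/h_{n}.png',im2[max(0,u[1]-150):u[1]+150,u[0]-200:u[0]+200])
print(loc(hand(0)))
b=50;z=Rt(b).apply([0,0,1]);g=loc(hand(0))
p=show([([.42,.28,.27],Rt(90,.45),8),(g-.06*z+[0,0,.08],Rt(b),9),(g-.06*z,Rt(b),3)])
print(p[0],g+.016*z)
E
```

```text
[ 0.44661792 -0.15320101  0.09618047]
[[-3.63,-2.96,-0.48,0,0,5.4],[-3.88,-2.61,-0.49,0,0,5.3],[-4.11,-2.23,-0.48,0,0,5.4],[-4.31,-1.84,-0.49,0,0,5.4],[-4.46,-1.43,-0.48,0,0,5.4],[-4.57,-1.0,-0.49,0,0,5.3],[-4.64,-0.57,-0.48,0,0,5.4],[-4.68,-0.14,-0.48,0,0,5.4],[-4.13,-2.1,0.53,-4.1,-2.0,5.4],[-4.3,-1.73,0.54,-4.2,-1.9,5.4],[-4.42,-1.37,0.57,-4.1,-2.0,5.4],[-4.51,-0.99,0.65,-4.2,-2.0,5.4],[-4.56,-0.61,0.74,-4.1,-1.9,5.4],[-4.58,-0.24,0.87,-4.2,-2.0,5.4],[-4.55,0.13,1.02,-4.1,-2.0,5.4],[-4.48,0.47,1.2,-4.2,-2.0,5.5],[-4.37,0.8,1.4,-4.1,-1.9,5.4],[0,-1.71,2.04,0,0,-0.0],[-0.01,-1.72,2.04,0,0,-0.0],[0,-1.71,2.05,0,0,-0.0]]
[ 0.41170713 -0.13690071  0.14214129] [ 0.45593603 -0.15755369  0.08392376]
```

View pics/h_top.png

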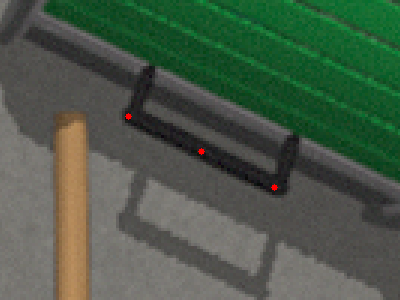

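View pics/h_side.png

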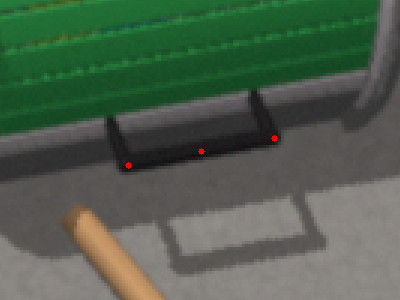

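carry_out:
  motion:
    - [[-3.6,-3.0,-0.5,0,0,5.4],[-3.9,-2.6,-0.5,0,0,5.4],[-4.1,-2.2,-0.5,0,0,5.4],[-4.3,-1.8,-0.5,0,0,5.4],[-4.5,-1.4,-0.5,0,0,5.4],[-4.6,-1.0,-0.5,0,0,5.4],[-4.6,-0.6,-0.5,0,0,5.4],[-4.7,-0.1,-0.5,0,0,5.4],[-4.1,-2.1,0.5,-4.1,-2.0,5.4],[-4.3,-1.7,0.5,-4.1,-2.0,5.4],[-4.4,-1.4,0.6,-4.1,-2.0,5.4],[-4.5,-1.0,0.7,-4.1,-2.0,5.4]]
  fingers: 3.2

```text
time: 2.85
eef_pos: [0.4154, 0.0939, 0.2503]
eef_rot: [0.676, 0.72, 0.084, 0.136]
ft_force: [0.5, 0.1, 0.5]
gripper_width: 0.032
```

Run:
```python
from plan import *
b=50;z=Rt(b).apply([0,0,1]);g=loc(hand(0))
show([(g-.06*z+[0,0,.08],Rt(b),6),(g-.06*z,Rt(b),3)])
s=r.get_state();print(s['joints'].round(3),s['eef_pos'],s['gripper_width'],s['ft_force'])
```

```text
[[-3.79,-0.48,0.67,-3.4,-1.6,4.5],[-3.79,-0.23,0.75,-3.5,-1.6,4.4],[-3.79,0.02,0.85,-3.4,-1.6,4.5],[-3.74,0.25,0.96,-3.5,-1.5,4.5],[-3.69,0.49,1.09,-3.4,-1.6,4.4],[-3.61,0.7,1.22,-3.4,-1.6,4.5],[0,-1.71,2.04,0,0,0.0],[0,-1.72,2.05,0,0,0.0],[0,-1.71,2.04,0,0,0.0]]
[-0.008 -0.549  2.251 -0.066  1.126 -0.052] [0.41544814 0.09394571 0.25031509] 0.03202357915165295 [0.5477142  0.08446227 0.52274274]
```

carry_out:
  motion:
    - [[-3.8,-0.5,0.7,-3.4,-1.6,4.5],[-3.8,-0.2,0.7,-3.4,-1.6,4.5],[-3.8,0,0.8,-3.4,-1.6,4.5],[-3.7,0.2,1.0,-3.4,-1.6,4.5],[-3.7,0.5,1.1,-3.4,-1.6,4.4],[-3.6,0.7,1.2,-3.4,-1.6,4.4]]

```text
time: 3.6
eef_pos: [0.4111, -0.1367, 0.2222]
eef_rot: [0.793, 0.505, 0.181, 0.288]
ft_force: [1.6, 0.6, -0.0]
gripper_width: 0.0326
```

Run:
```python
from plan import *
b=50;z=Rt(b).apply([0,0,1]);g=loc(hand(0))
t=g-.06*z+[0,0,.08]
s=r.get_state();print(s['joints'].round(3),s['eef_pos'],t,s['gripper_width'],s['ft_force'])
zz=R.from_quat(s['eef_rot']).apply([0,0,1]); print(np.degrees(np.arcsin(-zz[2])),np.degrees(np.arctan2(zz[1],zz[0])))
```

```text
[-0.674 -0.818  2.525  0.214  0.765 -0.34 ] [ 0.41114154 -0.13668166  0.22221581] [ 0.411675   -0.13687845  0.22214314] 0.032603549847571245 [ 1.59678404  0.64127649 -0.01487177]
50.22918526955431 -25.365422588354804
```

```bash
cat > kin.py <<'E'
import numpy as np
from scipy.spatial.transform import Rotation as R
from scipy.optimize import least_squares
D=[([1.0259,.24581,1.55908,0,1.33866,-.1741],[.23522,.60533,.23014],[.18434,.98286,-.00091,-.00035]),
([-0.008,-0.549,2.251,-0.066,1.126,-0.052],[.41545,.09395,.25031],[.676,.72,.084,.136]),
([-0.674,-0.818,2.525,0.214,0.765,-0.34],[.41114,-.13668,.22222],[.793,.505,.181,.288])]
def fk(q,v=None):
    e=lambda a,x:R.from_euler(a,x)
    A=e('z',q[0])*e('y',q[1]);B=A*e('y',q[2]);C=B*e('z',q[3])*e('y',q[4]);E=C*e('z',q[5])
    if v is None: return E
    h,a2,a3,L,d,c=v
    return e('z',q[0]).apply([0,d,h])+A.apply([0,0,a2])+B.apply([c,0,a3])+C.apply([0,0,L]),E
if __name__=='__main__':
    for q,p,o in D: print((fk(q).inv()*R.from_quat(o)).as_rotvec().round(3))
    f=lambda v:np.concatenate([fk(q,v)[0]-p for q,p,o in D])
    s=least_squares(f,[.3,.4,.35,.3,.1,0]);print(s.x.round(4),s.fun.round(4))
E
python3 kin.py
```

```text
[-0.     0.     1.571]
[ 0.000e+00 -1.000e-03  1.571e+00]
[ 0.   -0.    1.57]
[0.2755 0.42   0.5693 0.2541 0.1125 0.0685] [ 0.0001 -0.0001  0.      0.      0.0001 -0.0001 -0.      0.0001  0.0001]
```

```bash
cat >> kin.py <<'E'
V=[.2755,.42,.5693,.2541,.1125,.0685]
LO=np.array([-3.13,-1.02,.13,-.95,.21,-2.74]);HI=np.array([3.13,2.26,2.54,4.09,2.88,2.74])
def ik(p,Ro,q0):
    Rt=Ro*R.from_euler('z',-np.pi/2)
    def f(q):
        x,E=fk(q,V); return np.r_[(x-p)*5,(E.inv()*Rt).as_rotvec()]
    s=least_squares(f,np.clip(q0,LO+1e-3,HI-1e-3),bounds=(LO,HI)); return s.x,np.abs(s.fun).max()
E
python3 - <<'E'
from plan import *
from kin import ik
q0=r.get_state()['joints']
for b in (40,45,50,55,60,65,70,80,90):
    z=Rt(b).apply([0,0,1]);o=[]
    for q in (0,.3,.6,1.0,1.4):
        j,e=ik(loc(hand(q))+.016*z,Rt(b),q0); o.append((j[1:3].round(2).tolist(),round(e,3)))
    for dd in(.06,):
        j,e=ik(loc(hand(0))-dd*z,Rt(b),q0); o.append(('pre',j[1:3].round(2).tolist(),round(e,3)))
    print(b,o)
E
```

```text
40 [([-0.24, 2.54], np.float64(0.028)), ([-0.36, 2.5], np.float64(0.0)), ([-0.33, 2.38], np.float64(0.0)), ([-0.18, 2.18], np.float64(0.0)), ([0.01, 1.99], np.float64(0.0)), ('pre', [-0.53, 2.54], np.float64(0.165))]
45 [([-0.27, 2.53], np.float64(0.014)), ([-0.35, 2.46], np.float64(0.0)), ([-0.31, 2.34], np.float64(0.0)), ([-0.17, 2.14], np.float64(0.0)), ([0.03, 1.94], np.float64(0.0)), ('pre', [-0.56, 2.54], np.float64(0.113))]
50 [([-0.26, 2.49], np.float64(0.0)), ([-0.33, 2.41], np.float64(0.0)), ([-0.29, 2.29], np.float64(0.0)), ([-0.15, 2.09], np.float64(0.0)), ([0.05, 1.9], np.float64(0.0)), ('pre', [-0.58, 2.54], np.float64(0.055))]
55 [([-0.24, 2.45], np.float64(0.0)), ([-0.3, 2.37], np.float64(0.0)), ([-0.26, 2.24], np.float64(0.0)), ([-0.12, 2.05], np.float64(0.0)), ([0.07, 1.85], np.float64(0.0)), ('pre', [-0.59, 2.53], np.float64(0.0))]
60 [([-0.22, 2.4], np.float64(0.0)), ([-0.27, 2.32], np.float64(0.0)), ([-0.23, 2.19], np.float64(0.0)), ([-0.09, 2.0], np.float64(0.0)), ([0.1, 1.79], np.float64(0.0)), ('pre', [-0.52, 2.47], np.float64(0.0))]
65 [([-0.19, 2.35], np.float64(0.0)), ([-0.23, 2.27], np.float64(0.0)), ([-0.19, 2.14], np.float64(0.0)), ([-0.05, 1.94], np.float64(0.0)), ([0.13, 1.74], np.float64(0.0)), ('pre', [-0.45, 2.4], np.float64(0.0))]
70 [([-0.15, 2.3], np.float64(0.0)), ([-0.19, 2.22], np.float64(0.0)), ([-0.15, 2.09], np.float64(0.0)), ([-0.02, 1.89], np.float64(0.0)), ([0.17, 1.68], np.float64(0.0)), ('pre', [-0.38, 2.33], np.float64(0.0))]
80 [([-0.06, 2.2], np.float64(0.0)), ([-0.1, 2.12], np.float64(0.0)), ([-0.06, 1.99], np.float64(0.0)), ([0.07, 1.78], np.float64(0.0)), ([0.25, 1.57], np.float64(0.0)), ('pre', [-0.24, 2.2], np.float64(0.0))]
90 [([0.03, 2.1], np.float64(0.0)), ([-0.0, 2.01], np.float64(0.0)), ([0.04, 1.89], np.float64(0.0)), ([0.16, 1.68], np.float64(0.0)), ([0.34, 1.45], np.float64(0.0)), ('pre', [-0.1, 2.06], np.float64(0.0))]
```

Run:
```python
from plan import *
b=60;z=Rt(b).apply([0,0,1]);g=loc(hand(0))
p=show([(g-.06*z+[0,0,.0],Rt(b),4),(g-.02*z,Rt(b),2)])
print(p[0])
```

```text
[[0.01,-1.01,1.57,2.4,0.1,0.0],[0,-0.94,1.61,2.5,0,0.0],[0.01,-0.87,1.65,2.4,0.1,0.0],[0,-0.8,1.68,2.5,0,0.1],[0,0,2.0,0,0,-0.0],[0,0,2.0,0,0,-0.0]]
[ 0.43754189 -0.14899199  0.11355512]
```

carry_out:
  motion:
    - [[0,-1.0,1.6,2.4,0,0],[0,-0.9,1.6,2.4,0,0],[0,-0.9,1.6,2.4,0,0],[0,-0.8,1.7,2.4,0,0],[0,0,2.0,0,0,0],[0,0,2.0,0,0,0]]

```text
time: 4.35
eef_pos: [0.438, -0.1482, 0.1133]
eef_rot: [0.814, 0.52, 0.138, 0.219]
ft_force: [-0.4, 0.2, -0.0]
gripper_width: 0.0319
```

Run:
```python
from plan import *
b=60;z=Rt(b).apply([0,0,1]);g=loc(hand(0))
p=show([(g+.017*z,Rt(b),2)])
snap('wrist','w1.png');snap('side','s1.png')
```

```text
[[-0.04,0,1.84,0,0.1,0.1],[-0.04,0,1.84,0,0.1,0.1]]
```

View pics/w1.png

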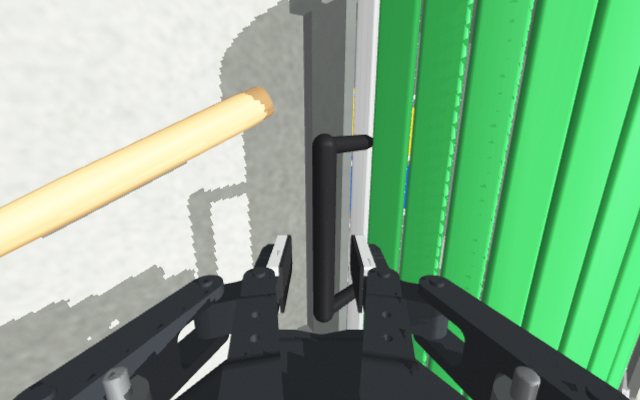

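View pics/s1.png

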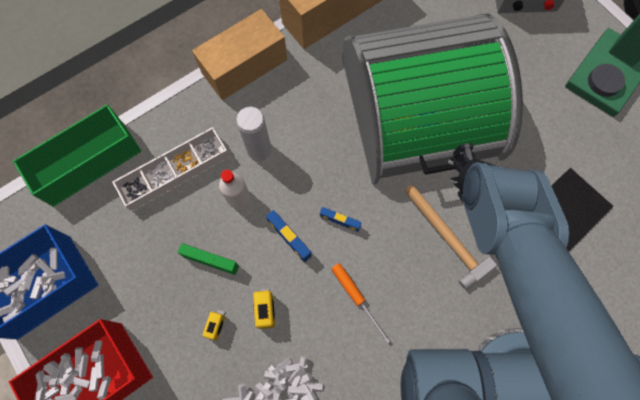

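carry_out:
  motion:
    - [[0,0,1.8,0,0,0],[0,0,1.9,0,0,0],[0,0,0,0,0,0]]

```text
time: 4.82
eef_pos: [0.4539, -0.1556, 0.0811]
eef_rot: [0.814, 0.52, 0.137, 0.218]
ft_force: [-0.2, 0.4, 0.0]
gripper_width: 0.0319
```

carry_out:
  motion:
    - [[0,0,0,0,0,0],[0,0,0,0,0,0]]
  fingers: 1.7

```text
time: 5.08
eef_pos: [0.4545, -0.1561, 0.0825]
eef_rot: [0.814, 0.52, 0.138, 0.22]
ft_force: [1.0, 1.1, 0.1]
gripper_width: 0.0175
```

Run:
```python
from plan import *
s=r.get_state();print(s['eef_pos'],s['gripper_width'],s['ft_force'])
p,Rr=cur()
off=Rr.inv().apply(loc(hand(0))-p); print('bar in tool',off)
# path, tilt from 60 to 85 over first part
way=[]
for i in range(1,25):
    q=1.42*i/24; b=60+25*i/24
    way.append((loc(hand(q))+Rt(b).apply([0,0,-off[2]]),Rt(b),1))
show(way[:12]);
```

```text
[ 0.45451177 -0.1561095   0.08251308] 0.017513697284781096 [0.9988453  1.10724967 0.13396098]
bar in tool [-0.00075161 -0.00040305 -0.0160263 ]
[[-0.08,0.82,-0.81,1.1,0.2,0.2],[0,0.9,-0.78,1.1,0,0.0],[0,0.92,-0.73,1.0,0,0.0],[0.01,0.96,-0.7,1.1,0,0.0],[0,0.98,-0.66,1.0,0,0.0],[0,1.01,-0.61,1.0,0,0.0],[0,1.04,-0.57,1.1,0,0.0],[0,1.05,-0.53,1.0,0,0.0],[0,1.08,-0.48,1.1,0,0.0],[0,1.1,-0.44,1.0,0,0.0],[0,1.11,-0.39,1.1,0,0.0],[0,1.13,-0.34,1.0,0,0.0]]
```

carry_out:
  motion:
    - [[0,0.9,-0.8,1.0,0,0],[0,0.9,-0.8,1.0,0,0],[0,0.9,-0.7,1.0,0,0],[0,1.0,-0.7,1.0,0,0],[0,1.0,-0.7,1.0,0,0],[0,1.0,-0.6,1.0,0,0]]

```text
time: 5.82
eef_pos: [0.4803, -0.1673, 0.1448]
eef_rot: [0.825, 0.527, 0.109, 0.173]
ft_force: [-6.4, 3.6, 2.0]
gripper_width: 0.0169
```

```bash
cat > nx.py <<'E'
from plan import *
import sys
def nxt(q1,n,b1,zoff=-.016,push=0):
    s=r.get_state();p,Rr=cur(); 
    z=Rr.apply([0,0,1]); b0=np.degrees(np.arcsin(-z[2]))
    c,sn=np.cos(S[2]),np.sin(S[2]); h=p+zoff*z-[S[0],S[1],0]; hl=np.array([c*h[0]+sn*h[1],-sn*h[0]+c*h[1],h[2]])
    q0=np.arctan2(hl[2]-.04,-hl[0])-.279
    print('q',q0,'rad',np.hypot(hl[2]-.04,hl[0]),'y',hl[1],'b',b0,'f',s['ft_force'],s['gripper_width'])
    way=[]
    if z[2]<0 and (Rr.apply([0,1,0])[2]<0): b0=180-b0
    for i in range(1,n+1):
        q=q0+(q1-q0)*i/n; b=b0+(b1-b0)*i/n
        way.append((loc(hand(q))+Rt(b).apply([0,0,-zoff]),Rt(b),1))
    show(way)
nxt(float(sys.argv[1]),int(sys.argv[2]),float(sys.argv[3]))
E
python3 nx.py 1.0 11 78
```

```text
q 0.3444210489545412 rad 0.20454632954196925 y 0.0015085600433173418 b 66.37162955137202 f [-6.37027272  3.55225004  1.97825929] 0.01687251310000099
[[-0.15,1.06,-0.54,1.1,0.1,0.2],[0,1.06,-0.55,1.0,0,-0.0],[0,1.08,-0.5,1.1,0,-0.0],[0,1.1,-0.45,1.0,0,-0.0],[0,1.11,-0.4,1.1,0,-0.0],[0,1.13,-0.36,1.0,0,-0.0],[0,1.15,-0.31,1.1,0,-0.0],[0,1.16,-0.27,1.1,0,-0.0],[0,1.17,-0.21,1.0,0,-0.0],[0,1.17,-0.16,1.1,0,-0.0],[0,1.18,-0.12,1.0,0,-0.0]]
```

carry_out:
  motion:
    - [[-0.1,1.1,-0.6,1.0,0,0],[0,1.1,-0.5,1.0,0,0],[0,1.1,-0.5,1.0,0,0],[0,1.1,-0.5,1.0,0,0],[0,1.1,-0.4,1.0,0,0],[0,1.1,-0.4,1.0,0,0],[0,1.1,-0.3,1.0,0,0],[0,1.2,-0.3,1.0,0,0],[0,1.2,-0.2,1.0,0,0],[0,1.2,-0.2,1.0,0,0],[0,1.2,-0.1,1.0,0,0]]

```text
time: 7.2
eef_pos: [0.5773, -0.2138, 0.2245]
eef_rot: [0.838, 0.534, 0.059, 0.097]
ft_force: [-0.6, 0.0, 0.9]
gripper_width: 0.0169
```

```bash
python3 nx.py 1.44 9 86
```

```text
q 1.020645507658685 rad 0.20764074143294833 y 0.0004521611157028427 b 76.97126258807867 f [-0.55934271  0.01762527  0.89723659] 0.016911763081403332
[[-0.04,0.94,0.34,1.0,0.2,0.1],[0,0.92,0.01,1.0,0,0.0],[0,0.92,0.04,1.0,0,0.0],[0,0.92,0.06,1.0,0,0.0],[0,0.92,0.09,1.0,0,0.0],[0,0.92,0.12,1.0,0,0.0],[0,0.91,0.15,1.0,0,0.0],[0,0.9,0.17,1.0,0,0.0],[0,0.9,0.2,1.0,0,0.0]]
```

carry_out:
  motion:
    - [[0,0.9,0.3,1.0,0,0],[0,0.9,0,1.0,0,0],[0,0.9,0,1.0,0,0],[0,0.9,0.1,1.0,0,0],[0,0.9,0.1,1.0,0,0],[0,0.9,0.1,1.0,0,0],[0,0.9,0.1,1.0,0,0],[0,0.9,0.2,1.0,0,0]]

```text
time: 8.2
eef_pos: [0.6427, -0.2441, 0.2266]
eef_rot: [0.842, 0.537, 0.021, 0.037]
ft_force: [-0.2, 0.4, 0.9]
gripper_width: 0.0173
```

```bash
python3 nx.py 1.45 3 86
```

```text
q 1.3834778318412955 rad 0.20335065615084338 y 0.0007160671335166699 b 85.06100490825561 f [-0.19449333  0.37581505  0.89080778] 0.017304485610085518
[[-0.07,0.45,0.02,0.3,0.2,0.1],[0,0.43,0.09,0.3,0,0.0],[0,0.43,0.1,0.3,0,0.0]]
```

carry_out:
  motion:
    - [[0,0.4,0,0,0,0],[0,0.3,0.1,0,0,0]]

```text
time: 8.45
eef_pos: [0.6485, -0.2468, 0.2261]
eef_rot: [0.842, 0.537, 0.022, 0.037]
ft_force: [-6.9, 2.5, 4.7]
gripper_width: 0.0165
```

```bash
python3 nx.py 1.45 2 86
```

```text
q 1.4149168215283114 rad 0.20356134347555158 y 0.0007322876749229108 b 85.05498109387597 f [-6.86611724  2.49544849  4.70825771] 0.016468686228620424
[[-0.07,0.35,0.03,0.5,0.2,0.1],[0,0.33,0.09,0.4,0,0.0]]
```

carry_out:
  motion:
    - [[0,0.2,0,0,0,0],[0,0.1,0,0,0,0]]

```text
time: 8.7
eef_pos: [0.6485, -0.2467, 0.2259]
eef_rot: [0.842, 0.537, 0.019, 0.034]
ft_force: [-13.7, 4.5, 6.6]
gripper_width: 0.0173
```

```bash
python3 nx.py 1.45 2 86
```

```text
q 1.4158139472216353 rad 0.203429752371272 y 0.0007688497151587415 b 85.51824517133922 f [-13.65132284   4.50824576   6.60674205] 0.017292016706692694
[[-0.07,0.35,0.02,0.2,0.2,0.1],[0,0.33,0.07,0.3,0,0.0]]
```

carry_out:
  motion:
    - [[0,-0.3,0,0,0,0],[0,0,0,0,0,0],[0,0,0,0,0,0]]
  fingers: 3.2

```text
time: 9.07
eef_pos: [0.6485, -0.2468, 0.2263]
eef_rot: [0.842, 0.537, 0.022, 0.038]
ft_force: [-0.2, -0.2, -0.1]
gripper_width: 0.0322
```

carry_out:
  motion:
    - [[0,0,-2.0,0,0,0],[0,0,-3.0,0,0,0],[0,0,-5.0,0,0,0]]

```text
time: 9.45
eef_pos: [0.6401, -0.2424, 0.3263]
eef_rot: [0.842, 0.537, 0.021, 0.037]
ft_force: [-0.3, -1.1, -0.1]
gripper_width: 0.0317
```

Run:
```python
from fit import *
snap('wrist','w2.png');snap('side','s2.png');snap('top','t2.png')
s=r.get_state();print(s['time'],s['eef_pos'],s['joints'].round(2))
```

```text
9.6 [ 0.64231874 -0.24353012  0.33250064] [-0.53  0.21  1.41  0.    1.42 -0.09]
```

View pics/w2.png

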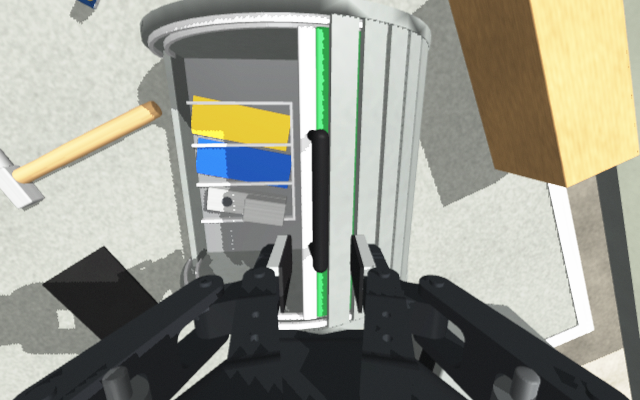

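View pics/t2.png

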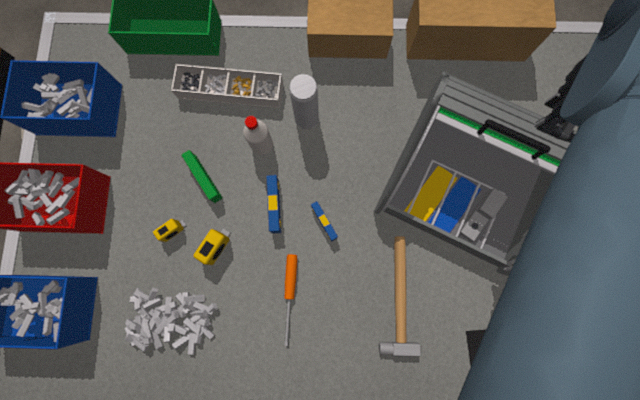

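View pics/s2.png

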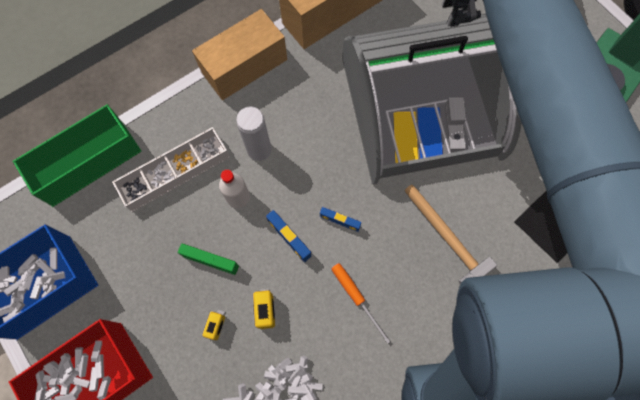

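```bash
cat >> plan.py <<'E'
def Rd(xyaw):
    a=np.radians(xyaw); x=np.array([np.cos(a),np.sin(a),0]); z=np.array([0,0,-1.]); return R.from_matrix(np.c_[x,np.cross(z,x),z])
E
python3 - <<'E'
from plan import *
from kin import ik
for n in('top','side'):
  im2=cv2.resize(cv2.imread(f'pics/{n[0]}2.png'),None,fx=3,fy=3,interpolation=3)
  pts=[]
  for y in(-.055,.055):
    h=hand(1.396);h[1]=y;pts.append((h,(0,0,255)))
  for yc,col in((0,(255,0,255)),(.06,(0,0,255))):
    for sx in(-1,1):
      for sy in (-1,1): pts.append((np.array([-.079+.072*sx,yc+.027*sy,.019]),col))
  for h,col in pts:
    u=proj(n,loc(h));cv2.circle(im2,tuple((u*3+1).astype(int)),3,col,-1)
  u=(proj(n,loc([-.04,0,.1]))*3).astype(int);cv2.imwrite(f'pics/o_{n}.png',im2[max(0,u[1]-220):u[1]+220,u[0]-280:u[0]+280])
q0=r.get_state()['joints']
j,e=ik(np.array([.5441,.2165,.018]),Rd(185.4),[.2,.2,1.6,0,1.4,-1.5]);print(j.round(2),e)
j,e=ik(loc([-.079,0,.037]),Rd(155),j);print(j.round(2),e)
j,e=ik(np.array([.4425,.351,.025]),Rd(150.5),j);print(j.round(2),e)
p=show([([.59,-.05,.32],Rd(64.96+46),5),([.5441,.2165,.18],Rd(185.4),8),([.5441,.2165,.12],Rd(185.4),2)])
E
```

```text
[ 0.19  0.38  1.82 -0.    0.94 -1.48] 2.0765707560144458e-09
[-0.54  0.36  1.81  0.    0.97 -1.68] 1.1102230246251565e-15
[ 0.47  0.33  1.88  0.    0.93 -0.59] 1.4918621893400541e-15
[[3.07,-2.59,-0.02,1.0,0.5,-9.2],[3.44,-2.07,0.06,1.1,0.5,-9.1],[3.73,-1.49,0.12,1.0,0.5,-9.2],[3.92,-0.88,0.17,1.0,0.5,-9.2],[4.0,-0.24,0.22,1.1,0.5,-9.2],[3.32,0.66,1.75,0,0,-9.3],[3.16,1.19,1.75,0,0,-9.3],[2.93,1.68,1.75,0,0,-9.3],[2.63,2.13,1.75,0,0,-9.3],[2.24,2.53,1.75,0,0,-9.3],[1.8,2.86,1.75,0,0,-9.3],[1.32,3.11,1.75,0,0,-9.3],[0.79,3.29,1.75,0,0,-9.3],[0,0,3.0,0,0,0.0],[0,0,3.0,0,0,0.0]]
```

View pics/o_top.png

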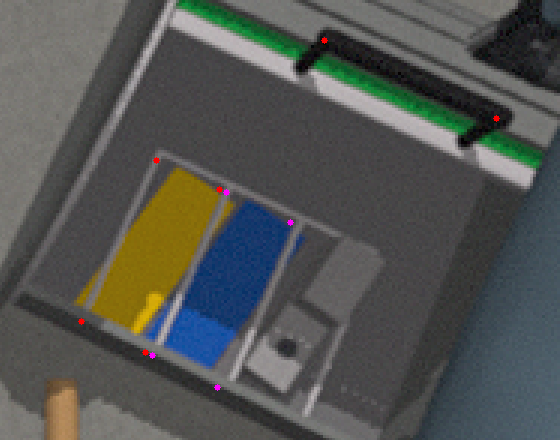

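View pics/o_side.png

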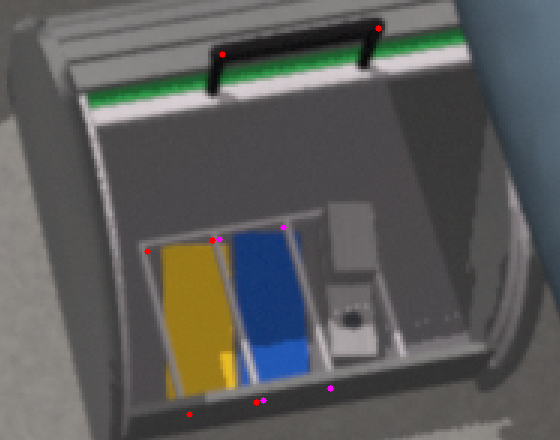

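Run:
```python
from plan import *
im=cv2.imread('pics/w2.png')
cv2.imwrite('pics/w2z.png',cv2.resize(im[70:250,150:350],None,fx=4,fy=4,interpolation=cv2.INTER_NEAREST)[:600])
p=r.camera_params('wrist')
im=cv2.imread('pics/t2.png')
cv2.imwrite('pics/t2z.png',cv2.resize(im[150:260,390:520],None,fx=6,fy=6,interpolation=cv2.INTER_CUBIC)[:600])
```

```text
(no output)
```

View pics/w2z.png

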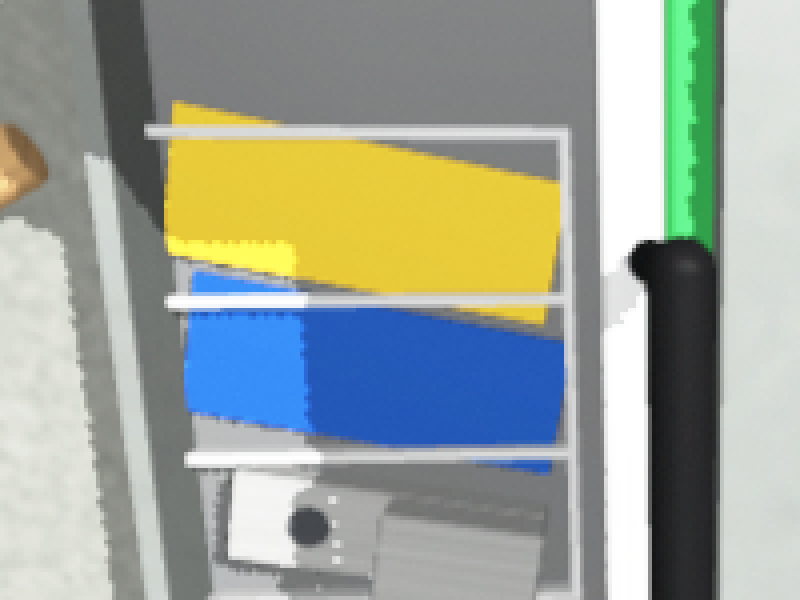

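View pics/t2z.png

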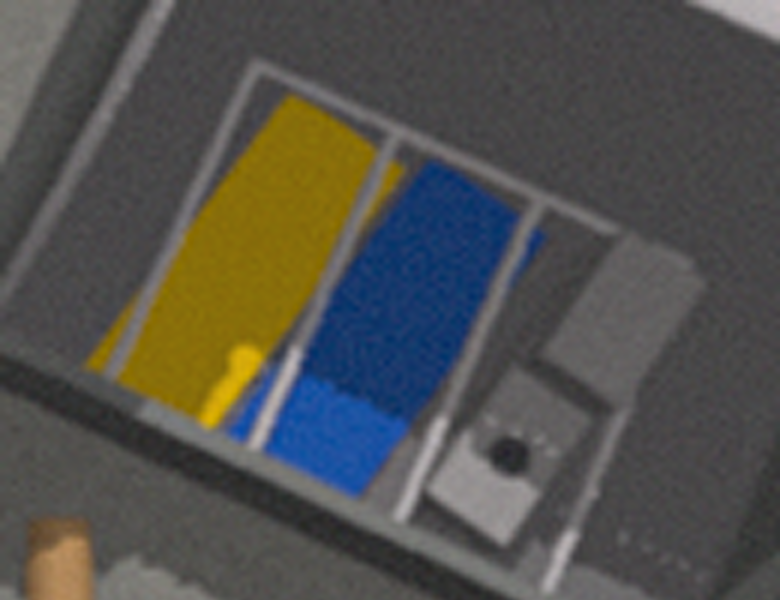

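Run:
```python
from plan import *
im=snap('wrist','w3.png'); P=r.camera_params('wrist')
hsv=cv2.cvtColor(im,cv2.COLOR_RGB2HSV)
c,s=np.cos(S[2]),np.sin(S[2])
def tol(X): d=X-np.array([S[0],S[1],0]); return np.array([c*d[0]+s*d[1],-s*d[0]+c*d[1],d[2]])
for nm,lo,hi in(('yellow',(18,120,120),(32,255,255)),('blue',(100,120,100),(125,255,255))):
    m=cv2.inRange(hsv,lo,hi); m[:85]=0; m[:,:170]=0; m[:,310:]=0
    m=cv2.morphologyEx(m,cv2.MORPH_OPEN,np.ones((2,2)))
    v,u=np.nonzero(m); print(nm,len(u),u.min(),u.max(),v.min(),v.max())
    X=np.array([tol(ray('wrist',a,b,.019,P))[:2] for a,b in zip(u,v)])
    (cx,cy),(w_,h_),a=cv2.minAreaRect((X*1000).astype(np.float32)); print('local centre',cx,cy,w_,h_,a)
for (a,b) in ((187.5,103),(292,103),(192,145),(292,144.5),(197,185),(292,183.5)): print(tol(ray('wrist',a,b,.027,P)).round(4))
m=r.regions_of('wrist','gauge')
for d in m[:1]:
    v,u=np.nonzero(d['mask']);print('gauge',d['confidence'],len(u),u.min(),u.max(),v.min(),v.max())
for t in('liner_blue','liner_yellow','level'):
  for d in r.recognise('wrist',t):print(t,d['confidence'],tol(w('wrist',d['position'],P)).round(4))
```

```text
yellow 3303 188 286 96 151
local centre -78.82374572753906 58.42018127441406 53.97670364379883 143.45643615722656 78.58041381835938
blue 2904 193 287 139 187
local centre -78.84586334228516 -1.3391609191894531 54.02055358886719 143.26937866210938 78.57186889648438
[-0.1459  0.0885  0.027 ]
[0.0027 0.0893 0.027 ]
[-0.1469  0.0293  0.027 ]
[0.0011 0.0289 0.027 ]
[-0.1468 -0.0318  0.027 ]
[-0.0005 -0.0324  0.027 ]
gauge 0.79 2144 203 281 186 224
liner_blue 0.75 [-0.0804  0.0009  0.0195]
liner_yellow 0.97 [-0.0821  0.0618  0.0181]
liner_yellow 0.54 [-0.0815  0.0045  0.0166]
level 0.62 [-0.2652  0.21    0.0107]
```

carry_out:
  motion:
    - [[3.1,-2.6,0,1.0,0.5,-9.2],[3.4,-2.1,0.1,1.0,0.5,-9.2],[3.7,-1.5,0.1,1.0,0.5,-9.2],[3.9,-0.9,0.2,1.0,0.5,-9.2],[4.0,-0.2,0.2,1.0,0.5,-9.2],[3.3,0.7,1.7,0,0,-9.3],[3.2,1.2,1.7,0,0,-9.3],[2.9,1.7,1.7,0,0,-9.3],[2.6,2.1,1.8,0,0,-9.3],[2.2,2.5,1.8,0,0,-9.3],[1.8,2.9,1.8,0,0,-9.3],[1.3,3.1,1.8,0,0,-9.3]]
  fingers: 6

```text
time: 11.35
eef_pos: [0.547, 0.1846, 0.1908]
eef_rot: [0.031, 1.0, 0.002, -0.004]
ft_force: [0.0, -0.6, -0.3]
gripper_width: 0.0603
```

Run:
```python
from plan import *
p,Rr=cur();print(p,Rr.apply([1,0,0]).round(3),Rr.apply([0,0,1]).round(3))
show([([.5441,.2165,.15],Rd(185.4),4)])
```

```text
[0.54696179 0.18464846 0.19082343] [-0.998  0.061  0.008] [-0.008  0.005 -1.   ]
[[0.11,0.79,1.02,0.1,-0.1,-2.2],[0.08,0.79,1.03,0,-0.1,-2.3],[0.06,0.79,1.02,0.1,-0.1,-2.2],[0.02,0.8,1.02,0.1,-0.2,-2.2]]
```

carry_out:
  motion:
    - [[0.1,0.8,1.0,0,-0.1,-2.2],[0.1,0.8,1.0,0,-0.1,-2.2],[0.1,0.8,1.0,0.1,-0.1,-2.2],[0,0.8,1.0,0.1,-0.2,-2.2],[0,0,0,0,0,0]]

```text
time: 11.98
eef_pos: [0.5444, 0.216, 0.1516]
eef_rot: [-0.044, 0.999, 0.001, 0.0]
ft_force: [-0.2, -0.1, -0.3]
gripper_width: 0.0599
```

Run:
```python
from fit import *
import plan
im=snap('wrist','w4.png'); P=r.camera_params('wrist')
p,Rr=plan.cur();print(p,Rr.apply([1,0,0]).round(3))
for t in('level',):
  for d in r.regions_of('wrist',t):
    m=d['mask'];v,u=np.nonzero(m);print(d['confidence'],m.sum(),u.min(),u.max(),v.min(),v.max())
    if m.sum()>1500: s=fit([box(.13,.024,.05)],[(m.astype(float),P)],[[.544,.2165,.095]]);print(s.x,s.fun)
plan.show([([.5441,.2165,.019],plan.Rd(185.4),5)])
```

```text
[0.54488094 0.21584407 0.15227041] [-0.996 -0.087 -0.002]
0.88 3765 305 334 125 266
[0.54667359 0.21532409 0.09692209] 0.03229122724787126
0.86 3491 156 239 94 196
[ 1.00447391  0.09128982 -0.37680816] 1.0
0.74 3192 436 516 204 304
[ 1.00447391  0.09128982 -0.37680816] 1.0
0.35 7353 429 553 38 144
[ 1.00447391  0.09128982 -0.37680816] 1.0
[[0.03,0.01,2.68,0,0,-0.1],[0.03,0.02,2.67,0,0.1,-0.1],[0.02,0.01,2.68,0,0,-0.1],[0.03,0.01,2.67,0.1,0,-0.0],[0.02,0.02,2.68,0,0.1,-0.1]]
```

View pics/w4.png

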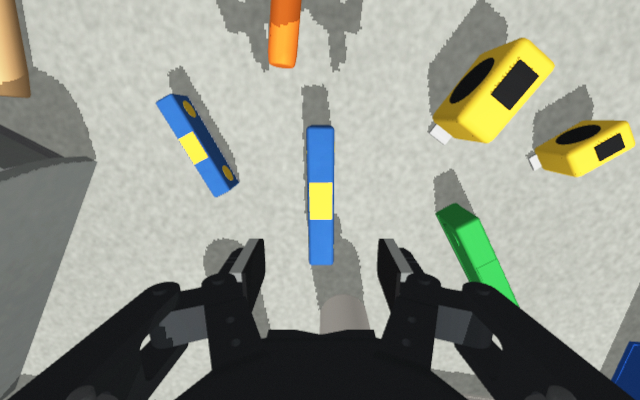

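carry_out:
  motion:
    - [[0,0,3.0,0,0,-0.1],[0,0,3.0,0,0.1,-0.1],[0,0,3.0,0,0,-0.1],[0,0,2.8,0,0,0],[0,0,1.5,0,0,0],[0,0,0,0,0,0]]

```text
time: 12.82
eef_pos: [0.5449, 0.2159, 0.0191]
eef_rot: [-0.046, 0.999, 0.001, -0.0]
ft_force: [0.4, 0.4, 0.0]
gripper_width: 0.0601
```

carry_out:
  motion:
    - [[0,0,0,0,0,0],[0,0,0,0,0,0],[0,0,0,0,0,0],[0,0,0,0,0,0]]
  fingers: 1.5

```text
time: 13.32
eef_pos: [0.5464, 0.2163, 0.0212]
eef_rot: [-0.046, 0.999, 0.001, 0.002]
ft_force: [-1.1, -0.3, 6.3]
gripper_width: 0.0235
```

carry_out:
  motion:
    - [[0,0,-1.5,0,0,0],[0,0,-2.5,0,0,0]]

```text
time: 13.58
eef_pos: [0.5437, 0.2158, 0.0592]
eef_rot: [-0.046, 0.999, 0.001, -0.001]
ft_force: [0.5, 0.3, -2.8]
gripper_width: 0.0232
```

Run:
```python
from plan import *
s=r.get_state();print(s['ft_force'],s['eef_pos'],s['gripper_width'])
t=loc([-.079,.000,.28]);print(t)
show([([.545,.16,.22],Rd(178),4),(t,Rd(149.3),9)])
```

```text
[ 0.47974441  0.32114182 -2.75920075] [0.54373303 0.21583171 0.05915649] 0.023176080742837567
[ 0.55272399 -0.20276536  0.28      ]
[[0.11,-1.39,-4.02,0,0,1.8],[0.06,-1.39,-4.03,0,-0.1,1.8],[0.01,-1.39,-4.02,0,0,1.9],[-0.03,-1.39,-4.02,0.1,0,1.8],[-0.23,-4.03,-0.66,0,0,3.2],[-0.45,-4.0,-0.67,0,0,3.2],[-0.67,-3.98,-0.66,0,0,3.2],[-0.9,-3.93,-0.67,0,0,3.2],[-1.11,-3.88,-0.66,0,0,3.1],[-1.32,-3.81,-0.67,0,0,3.2],[-1.53,-3.73,-0.66,0,0,3.2],[-1.74,-3.63,-0.66,0,0,3.2],[-1.94,-3.54,-0.67,-0.1,0,3.2]]
```

carry_out:
  motion:
    - [[0.1,-1.4,-4.0,0,0,1.8],[0.1,-1.4,-4.0,0,0,1.8],[0,-1.4,-4.0,0,0,1.8],[0,-1.4,-4.0,0,0,1.8],[-0.2,-4.0,-0.7,0,0,3.2],[-0.4,-4.0,-0.7,0,0,3.2],[-0.7,-4.0,-0.7,0,0,3.2],[-0.9,-3.9,-0.7,0,0,3.2],[-1.1,-3.9,-0.7,0,0,3.2],[-1.3,-3.8,-0.7,0,0,3.2],[-1.5,-3.7,-0.7,0,0,3.2],[-1.7,-3.6,-0.6,0,0,3.2]]

```text
time: 15.08
eef_pos: [0.551, -0.1625, 0.2744]
eef_rot: [0.239, 0.971, 0.001, 0.0]
ft_force: [0.5, -0.1, -2.8]
gripper_width: 0.0233
```

Run:
```python
from plan import *
t=loc([-.079,.000,.28])
show([(t,Rd(149.3),3),(loc([-.079,.000,.07]),Rd(149.3),6)])
snap('wrist','w5.png')
```

```text
[[-0.67,-1.16,-0.19,0,0,1.0],[-0.69,-1.15,-0.19,0.1,0,1.1],[-0.72,-1.14,-0.18,0,0,1.0],[0,0,3.5,0,0,-0.0],[0,0,3.5,0,0,-0.0],[0,0,3.5,0,0,-0.0],[0,0,3.5,0,0,-0.0],[-0.01,0,3.5,0,0,-0.0],[0,0,3.5,0,0,-0.0]]
```

View pics/w5.png

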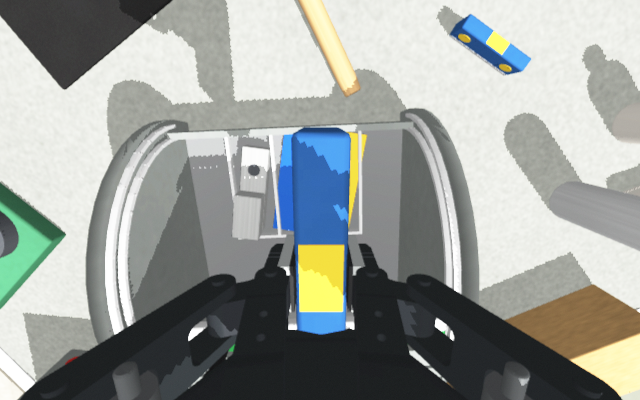

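carry_out:
  motion:
    - [[-0.7,-1.1,-0.2,0,0,1.0],[-0.7,-1.2,-0.2,0,0,1.0],[-0.7,-1.1,-0.2,0,0,1.0],[0,0,3.5,0,0,0],[0,0,3.5,0,0,0],[0,0,3.5,0,0,0],[0,0,3.5,0,0,0],[0,0,3.0,0,0,0],[0,0,0,0,0,0]]

```text
time: 16.25
eef_pos: [0.5522, -0.2001, 0.1072]
eef_rot: [0.263, 0.965, 0.002, -0.003]
ft_force: [0.2, 0.8, -1.9]
gripper_width: 0.0231
```

Run:
```python
from plan import *
p,Rr=cur();x=Rr.apply([1,0,0]);print(p,loc([-.079,0,.11]),np.degrees(np.arctan2(x[1],x[0])))
show([(loc([-.079,.000,.055]),Rd(149.3),4)])
snap('wrist','w6.png');snap('top','t6.png')
```

```text
[ 0.55216706 -0.20006984  0.1071818 ] [ 0.55272399 -0.20276536  0.11      ] 149.50113812853573
[[-0.05,-0.05,1.3,0,-0.1,0.1],[-0.06,-0.06,1.31,0.1,-0.1,0.0],[-0.05,-0.05,1.3,0,-0.1,0.1],[-0.04,-0.05,1.31,0,-0.1,0.0]]
```

View pics/w6.png

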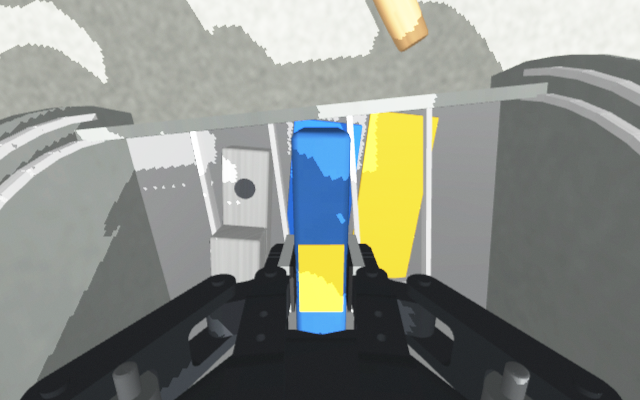

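View pics/t6.png

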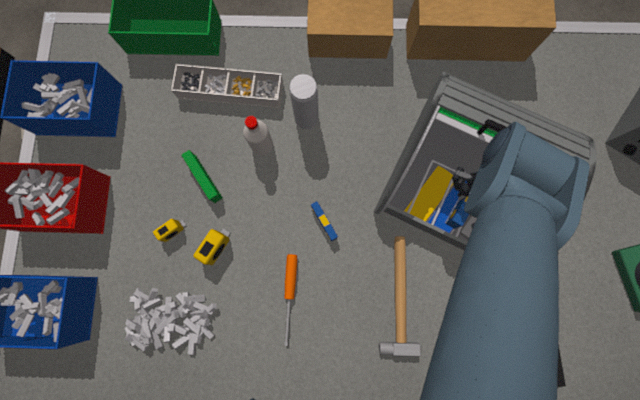

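carry_out:
  motion:
    - [[-0.1,-0.1,2.0,0,-0.1,0],[-0.1,-0.1,2.0,0,-0.1,0],[0,0,1.5,0,-0.1,0],[0,0,0.5,0,0,0],[0,0,0,0,0,0]]

```text
time: 16.98
eef_pos: [0.5547, -0.2038, 0.0495]
eef_rot: [0.263, 0.965, 0.0, 0.002]
ft_force: [-0.1, -0.6, -1.9]
gripper_width: 0.023
```

carry_out:
  motion:
    - [[0,0,0.4,0,0,0],[0,0,0.3,0,0,0],[0,0,0,0,0,0]]

```text
time: 17.35
eef_pos: [0.5548, -0.2039, 0.0429]
eef_rot: [0.263, 0.965, 0.0, 0.003]
ft_force: [-0.1, -0.3, -2.7]
gripper_width: 0.0234
```

Run:
```python
from plan import *
s=r.get_state();print(s['eef_pos'],s['ft_force'])
```

```text
[ 0.55479127 -0.20388047  0.04288762] [-0.14039846 -0.28731948 -2.66002705]
```

carry_out:
  motion:
    - [[0,0,0.2,0,0,0],[0,0,0,0,0,0]]

```text
time: 17.6
eef_pos: [0.5548, -0.2039, 0.0409]
eef_rot: [0.263, 0.965, 0.0, 0.003]
ft_force: [-0.1, -0.4, -2.0]
gripper_width: 0.0231
```

carry_out:
  motion:
    - [[0,0,0.2,0,0,0],[0,0,0,0,0,0]]

```text
time: 17.85
eef_pos: [0.5551, -0.2041, 0.0402]
eef_rot: [0.263, 0.965, 0.0, 0.003]
ft_force: [-3.2, 1.1, 5.9]
gripper_width: 0.0233
```

carry_out:
  motion:
    - [[0,0,0,0,0,0],[0,0,0,0,0,0],[0,0,0,0,0,0]]
  fingers: 3.4

```text
time: 18.23
eef_pos: [0.5549, -0.204, 0.0389]
eef_rot: [0.263, 0.965, 0.0, 0.003]
ft_force: [0.1, -0.1, -0.6]
gripper_width: 0.0338
```

carry_out:
  motion:
    - [[0,0,-1.5,0,0,0],[0,0,-3.0,0,0,0],[0,0,-5.0,0,0,0],[0,0,-5.0,0,0,0],[0,0,-5.0,0,0,0],[0,0,-4.0,0,0,0]]

```text
time: 18.98
eef_pos: [0.5539, -0.2038, 0.2779]
eef_rot: [0.263, 0.965, -0.0, 0.005]
ft_force: [0.3, -0.6, -0.5]
gripper_width: 0.0338
```

Run:
```python
from plan import *
snap('wrist','w7.png')
p,Rr=cur();print(p)
show([([.50,.08,.25],Rd(149.5),7),([.4425,.351,.16],Rd(150.5),7)])
```

```text
[ 0.55607852 -0.20504469  0.28411879]
[[2.77,3.1,0.44,0,0.2,0.0],[2.76,3.1,0.45,0,0.1,0.0],[2.76,3.1,0.46,0,0.2,0.0],[2.76,3.11,0.47,0.1,0.1,0.0],[2.76,3.1,0.46,0,0.2,0.0],[2.76,3.1,0.48,0,0.1,0.0],[2.76,3.1,0.48,0,0.2,0.0],[2.67,2.92,1.29,0,0,-0.1],[2.67,2.92,1.28,0,0,-0.2],[2.65,2.94,1.29,0,0,-0.1],[2.65,2.94,1.29,0,0,-0.2],[2.64,2.94,1.29,0,0,-0.1],[2.64,2.96,1.28,0,0,-0.2],[2.62,2.96,1.29,0,0,-0.1]]
```

View pics/w7.png

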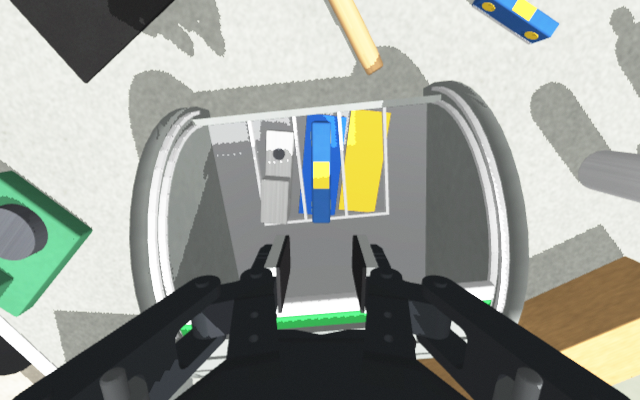

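carry_out:
  motion:
    - [[3.2,3.6,0.5,0,0,0],[3.2,3.6,0.5,0,0,0],[3.2,3.6,0.5,0,0,0],[3.2,3.6,0.5,0,0,0],[3.2,3.6,0.6,0,0,0],[3.2,3.6,0.6,0,0,0],[3.1,3.5,1.5,0,0,-0.2],[3.1,3.5,1.5,0,0,-0.2],[3.1,3.4,1.5,0,0,-0.2],[3.1,3.4,1.5,0,0,-0.2],[3.1,3.4,1.5,0,0,-0.2],[3.1,3.4,1.5,0,0,-0.2]]
  fingers: 7

```text
time: 20.52
eef_pos: [0.4402, 0.3528, 0.1513]
eef_rot: [0.253, 0.967, 0.001, 0.003]
ft_force: [0.4, -0.7, 0.9]
gripper_width: 0.0701
```

Run:
```python
from fit import *
import plan
im=snap('wrist','w8.png'); P=r.camera_params('wrist')
p,Rr=plan.cur();x=Rr.apply([1,0,0]);print(p,np.degrees(np.arctan2(x[1],x[0])))
for d in r.regions_of('wrist','tape'):
    m=d['mask'];v,u=np.nonzero(m);print(d['confidence'],m.sum(),u.min(),u.max(),v.min(),v.max())
    s=fit([box(.075,.038,.062),box(.01,.014,.012,.0425)],[(m.astype(float),P)],[[.4425,.351,-.51]]);print(s.x,s.fun)
```

```text
[0.43760581 0.35605472 0.14911644] 150.88270327708506
0.93 3797 299 343 155 245
[ 0.43830564  0.35457196 -0.54324107] 0.12009377888632408
0.76 2617 405 467 143 208
[ 0.73395679  0.17959259 -0.73345679] 1.0
```

View pics/w8.png

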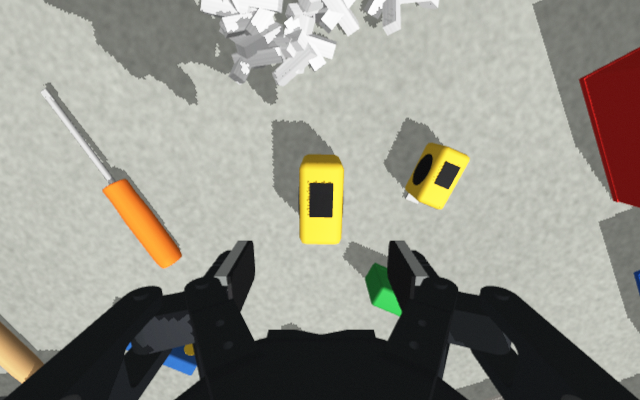

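Run:
```python
from fit import *
import plan
for uv in((216,200),(209,201),(220,196)): print('green',ray('top',*uv,.045))
for uv in((155,233),(180,222),(165,241)): print('small',ray('top',*uv,.04))
im=snap('wrist','w9.png'); P=r.camera_params('wrist')
p,Rr=plan.cur();x=Rr.apply([1,0,0]);print(p,np.degrees(np.arctan2(x[1],x[0])))
d=r.regions_of('wrist','tape')[0];m=d['mask']
s=fit([box(.075,.038,.062)],[(m.astype(float),P)],[[.4425,.351,-.51]]);print(s.x,s.fun)
hsv=cv2.cvtColor(im,cv2.COLOR_RGB2HSV);mm=cv2.inRange(hsv,(15,100,90),(35,255,255));mm[:,:285]=0;mm[:,355:]=0
mm=cv2.morphologyEx(mm,cv2.MORPH_CLOSE,np.ones((41,41)));print(mm.sum()/255,m.sum())
s=fit([box(.075,.038,.062)],[(mm/255.,P)],[[.4425,.351,-.51]]);print(s.x,s.fun)
plan.show([([s.x[0],s.x[1],.1],plan.Rd(180+np.degrees(s.x[2])),2)])
```

```text
green [0.54781883 0.34376866 0.045     ]
green [0.5450955  0.35957004 0.045     ]
green [0.55732444 0.33532089 0.045     ]
small [0.46944858 0.47759016 0.04      ]
small [0.49590147 0.42324815 0.04      ]
small [0.45205675 0.45313573 0.04      ]
[0.43931711 0.35249745 0.15042409] 150.88588282485068
[ 0.44522647  0.34826213 -0.52879485] 0.09323047923453602
3849.0 3828
[ 0.4439182   0.34896921 -0.53063828] 0.08616854899923075
[[-0.22,-0.03,2.55,0,0.2,0.6],[-0.22,-0.03,2.56,0.1,0.1,0.6]]
```

carry_out:
  motion:
    - [[-0.2,0,2.6,0,0.1,0.6],[-0.2,0,2.6,0,0.1,0.5],[0,0,2.6,0,0,0],[0,0,2.6,0,0,0],[0,0,2.0,0,0,0],[0,0,0,0,0,0]]
  fingers: 6.2

```text
time: 21.48
eef_pos: [0.4438, 0.3482, 0.0258]
eef_rot: [0.263, 0.965, -0.0, 0.0]
ft_force: [0.1, 0.4, 0.7]
gripper_width: 0.062
```

carry_out:
  motion:
    - [[0,0,0,0,0,0],[0,0,0,0,0,0],[0,0,0,0,0,0],[0,0,0,0,0,0]]
  fingers: 3

```text
time: 21.98
eef_pos: [0.4456, 0.3497, 0.0283]
eef_rot: [0.262, 0.965, 0.001, 0.002]
ft_force: [0.6, 0.2, 6.2]
gripper_width: 0.037
```

carry_out:
  motion:
    - [[0,0,-1.0,0,0,0],[0,0,-2.0,0,0,0]]

```text
time: 22.22
eef_pos: [0.4426, 0.3484, 0.056]
eef_rot: [0.262, 0.965, -0.001, -0.0]
ft_force: [-0.0, 0.0, -2.9]
gripper_width: 0.037
```

Run:
```python
from plan import *
s=r.get_state();print(s['ft_force'],s['eef_pos'],s['gripper_width'])
p,Rr=cur();x=Rr.apply([1,0,0]);print(np.degrees(np.arctan2(x[1],x[0])))
show([([.46,.29,.22],Rd(149.3),4),([.50,.09,.285],Rd(149.3),5),(loc([-.082,.061,.285]),Rd(149.3),6)])
```

```text
[-0.01762838  0.00977946 -2.86231759] [0.44262565 0.34843716 0.05604177] 0.03703685410298301
149.5991382838065
[[-1.11,-1.05,-4.1,0,0,0.1],[-1.11,-1.04,-4.1,0,0,0.0],[-1.12,-1.05,-4.09,-0.1,0,0.1],[-1.11,-1.03,-4.1,0,0,0.1],[-2.73,-3.03,-1.3,0,0,-0.0],[-2.73,-3.03,-1.31,0,0,-0.0],[-2.73,-3.03,-1.3,0,0,-0.0],[-2.73,-3.04,-1.3,0,0,-0.0],[-2.73,-3.03,-1.3,0,0,-0.0],[-3.1,-2.74,0,0,0,-0.0],[-3.09,-2.74,-0.01,0,0,-0.0],[-3.1,-2.74,0,0,0,-0.0],[-3.1,-2.74,0,0,0,-0.0],[-3.09,-2.74,0,0,0,-0.0],[-3.1,-2.74,-0.01,0,0,-0.0]]
```

carry_out:
  motion:
    - [[-1.1,-1.0,-4.1,0,0,0],[-1.1,-1.0,-4.1,0,0,0],[-1.1,-1.0,-4.1,0,0,0],[-1.1,-1.1,-4.1,0,0,0.2],[-3.4,-3.8,-1.6,0,0,0],[-3.4,-3.8,-1.6,0,0,0],[-3.4,-3.8,-1.6,0,0,0],[-3.4,-3.8,-1.6,0,0,0],[-3.7,-3.3,0,0,0,0],[-3.7,-3.3,0,0,0,0],[-3.7,-3.3,0,0,0,0],[-3.7,-3.3,0,0,0,0]]

```text
time: 23.72
eef_pos: [0.5605, -0.099, 0.2855]
eef_rot: [0.264, 0.965, 0.001, 0.001]
ft_force: [0.5, -0.5, -3.3]
gripper_width: 0.0372
```

Run:
```python
from plan import *
p,Rr=cur();x=Rr.apply([1,0,0]);print(p,np.degrees(np.arctan2(x[1],x[0])))
show([(loc([-.080,.061,.285]),Rd(149.3),2),(loc([-.080,.061,.12]),Rd(149.3),4)])
```

```text
[ 0.56054864 -0.09895234  0.28549736] 149.39110619208748
[[-1.96,-1.64,0.03,0.1,0.1,0.0],[-1.96,-1.63,0.02,0,0,0.1],[0,0,4.12,0,0,-0.0],[0,0,4.13,0,0,-0.0],[0,-0.01,4.12,0,0,-0.0],[0,0,4.13,0,0,-0.0]]
```

carry_out:
  motion:
    - [[-2.0,-1.6,0,0,0,0],[-1.9,-1.6,0,0,0,0],[0,0,4.1,0,0,0],[0,0,4.1,0,0,0],[0,0,4.1,0,0,0],[0,0,4.1,0,0,0],[0,0,0,0,0,0]]

```text
time: 24.6
eef_pos: [0.5758, -0.1431, 0.1171]
eef_rot: [0.263, 0.965, 0.001, -0.003]
ft_force: [-0.0, 0.3, -2.9]
gripper_width: 0.0372
```

Run:
```python
from plan import *
p,Rr=cur();x=Rr.apply([1,0,0]);print(p,np.degrees(np.arctan2(x[1],x[0])))
snap('wrist','w10.png')
p,Rr=cur();print(p)
show([(loc([-.080,.061,.055]),Rd(149.3),4)])
```

```text
[ 0.57578057 -0.14311272  0.11705562] 149.45117538999133
[ 0.57781388 -0.14411981  0.12004359]
[[-0.04,-0.07,1.63,0,0,0.0],[-0.03,-0.07,1.62,0,0,0.1],[-0.04,-0.07,1.63,0.1,-0.1,0.0],[-0.03,-0.06,1.62,0,0,0.0]]
```

View pics/w10.png

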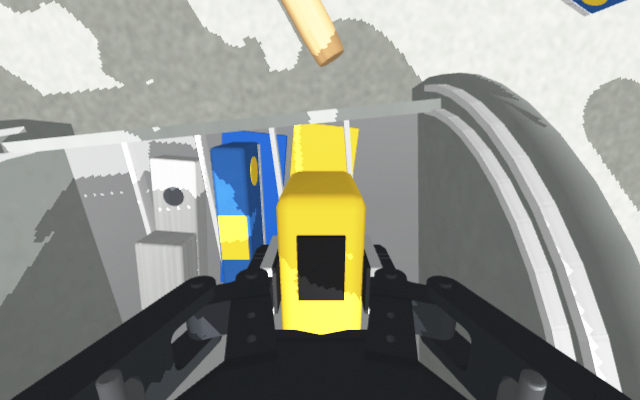

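carry_out:
  motion:
    - [[0,-0.1,2.0,0,0,0],[0,-0.1,2.0,0,0,0],[-0.1,0,2.0,0,0,0],[0,0,0.7,0,0,0],[0,0,0,0,0,0]]

```text
time: 25.28
eef_pos: [0.5781, -0.147, 0.0529]
eef_rot: [0.264, 0.965, 0.001, 0.0]
ft_force: [-0.1, -0.8, -4.5]
gripper_width: 0.0371
```

carry_out:
  motion:
    - [[0,0,0.2,0,0,0],[0,0,0.2,0,0,0],[0,0,0,0,0,0]]

```text
time: 25.65
eef_pos: [0.5786, -0.1471, 0.05]
eef_rot: [0.264, 0.965, 0.001, 0.001]
ft_force: [1.7, -0.1, -3.9]
gripper_width: 0.0375
```

carry_out:
  motion:
    - [[0,0,0.2,0,0,0],[0,0,0,0,0,0]]

```text
time: 25.9
eef_pos: [0.5783, -0.1471, 0.0476]
eef_rot: [0.264, 0.965, 0.001, 0.001]
ft_force: [-0.6, 0.0, -3.6]
gripper_width: 0.0371
```

carry_out:
  motion:
    - [[0,0,0.2,0,0,0],[0,0,0,0,0,0]]

```text
time: 26.15
eef_pos: [0.5788, -0.1472, 0.0473]
eef_rot: [0.264, 0.965, 0.001, 0.001]
ft_force: [-4.3, 2.3, 6.0]
gripper_width: 0.0369
```

Contact; release.

carry_out:
  motion:
    - [[0,0,0,0,0,0],[0,0,0,0,0,0],[0,0,0,0,0,0]]
  fingers: 4.6

```text
time: 26.52
eef_pos: [0.5786, -0.1472, 0.0459]
eef_rot: [0.264, 0.965, 0.001, 0.001]
ft_force: [0.1, 0.2, -0.9]
gripper_width: 0.0459
```

carry_out:
  motion:
    - [[0,0,-1.5,0,0,0],[0,0,-3.0,0,0,0],[0,0,-5.0,0,0,0],[0,0,-5.0,0,0,0],[0,0,-5.0,0,0,0],[0,0,-5.0,0,0,0],[2.0,0,-1.0,0,0,0],[4.0,0,0,0,0,0],[4.0,0,0,0,0,0],[0,0,0,0,0,0],[0,0,0,0,0,0]]

```text
time: 27.9
eef_pos: [0.4922, -0.0966, 0.3016]
eef_rot: [0.264, 0.965, 0.0, 0.002]
ft_force: [-0.6, 0.7, -0.0]
gripper_width: 0.046
```

Run:
```python
from plan import *
snap('wrist','w11.png');snap('top','t11.png');snap('side','s11.png')
s=r.get_state();print(s['eef_pos'],s['time'])
im=cv2.imread('pics/t11.png');cv2.imwrite('pics/t11z.png',cv2.resize(im[60:280,360:610],None,fx=2.6,fy=2.6,interpolation=3))
im=cv2.imread('pics/s11.png');cv2.imwrite('pics/s11z.png',cv2.resize(im[10:200,330:530],None,fx=3,fy=3,interpolation=3))
```

```text
[ 0.49238625 -0.09685069  0.30089826] 28.05
```

View pics/w11.png

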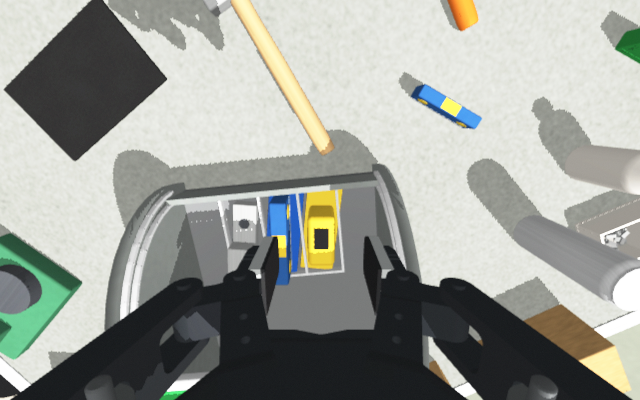

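View pics/t11.png

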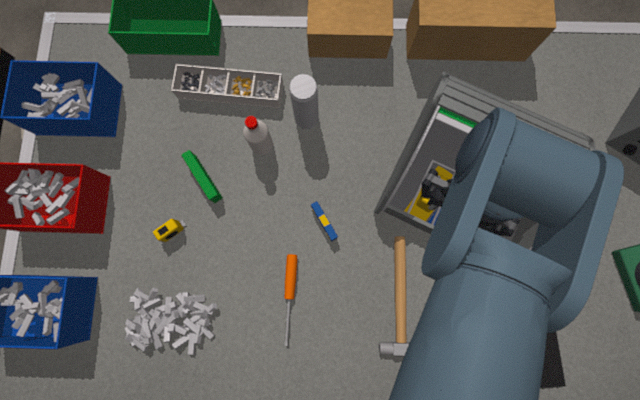

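View pics/s11z.png

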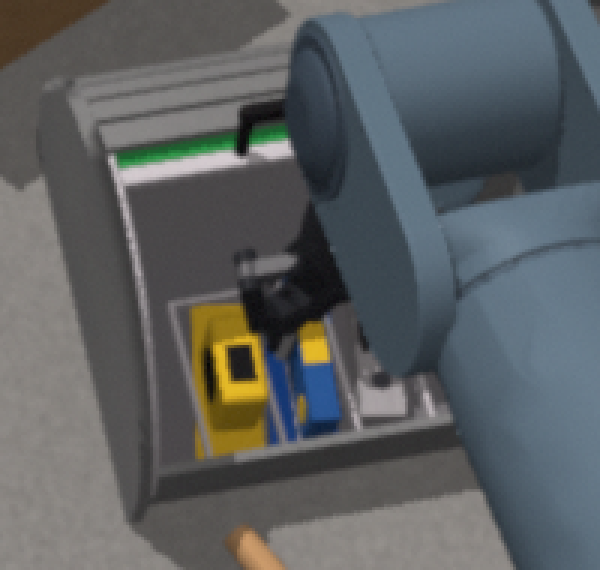

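carry_out:
  motion:
    - [[2.0,4.0,0,0,0,0],[2.0,4.0,0,0,0,0],[2.0,4.0,0,0,0,0],[2.0,4.0,0,0,0,0],[2.0,4.0,0,0,0,0],[2.0,4.0,0,0,0,0],[2.0,4.0,0,0,0,0],[2.0,4.0,0,0,0,0],[0,0,0,0,0,0]]

```text
time: 29.18
eef_pos: [0.5172, 0.2628, 0.3003]
eef_rot: [0.262, 0.965, 0.001, 0.001]
ft_force: [0.8, 0.1, -0.2]
gripper_width: 0.0457
```

Run:
```python
from fit import *
from plan import S
snap('top','t12.png');snap('side','s12.png')
s=r.get_state();print(s['eef_pos'],s['time'])
im=cv2.imread('pics/t12.png');cv2.imwrite('pics/t12z.png',cv2.resize(im[60:280,360:610],None,fx=2.6,fy=2.6,interpolation=3))
im=cv2.imread('pics/s12.png');cv2.imwrite('pics/s12z.png',cv2.resize(im[10:200,330:530],None,fx=3,fy=3,interpolation=3))
for n in('top','side'):
    P=r.camera_params(n)
    for t,B in(('level',box(.13,.024,.05,0,.019)),('tape',box(.075,.038,.062,0,.019))):
        for d in r.regions_of(n,t):
            m=d['mask'];u=np.nonzero(m)[1].mean()
            if u<350 or m.sum()<100:continue
            f=fit([B],[(m.astype(float),P)],[[.555,-.204,-.536] if t=='level' else [.578,-.147,-.536]])
            p=f.x;c,s_=np.cos(S[2]),np.sin(S[2]);dx=p[:2]-S[:2];print(n,t,round(d['confidence'],2),p.round(4),'loc',(c*dx[0]+s_*dx[1]).round(4),(-s_*dx[0]+c*dx[1]).round(4),np.degrees(p[2]-S[2]).round(1),round(f.fun,3))
```

```text
[0.51731946 0.26060297 0.30041668] 29.275
top level 0.82 [ 0.5529 -0.2042 -0.5531] loc -0.0782 -0.0013 -6.7 0.075
top level 0.41 [ 0.5823 -0.1506 -0.5329] loc -0.0743 0.0598 -5.5 0.695
top tape 0.77 [ 0.5751 -0.1465 -0.5874] loc -0.0825 0.0605 -8.6 0.125
side level 0.9 [ 0.5565 -0.202  -0.5448] loc -0.0759 0.0023 -6.2 0.124
side tape 0.6 [ 0.5771 -0.1445 -0.584 ] loc -0.0816 0.0631 -8.4 0.121
```

View pics/t12z.png

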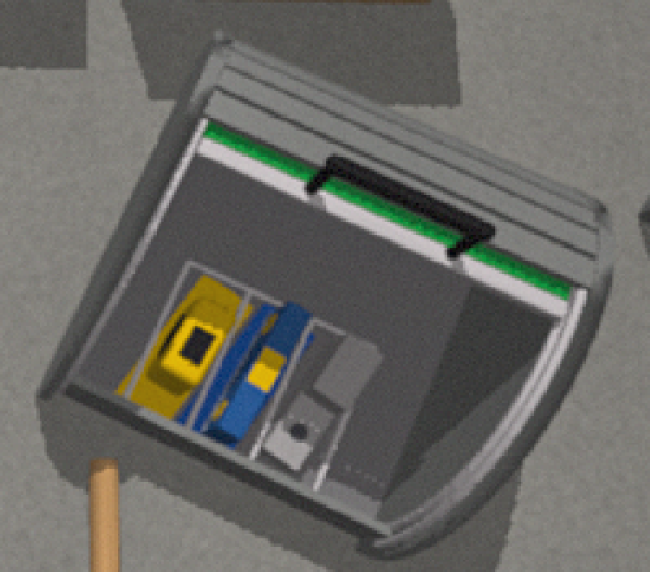

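View pics/s12z.png

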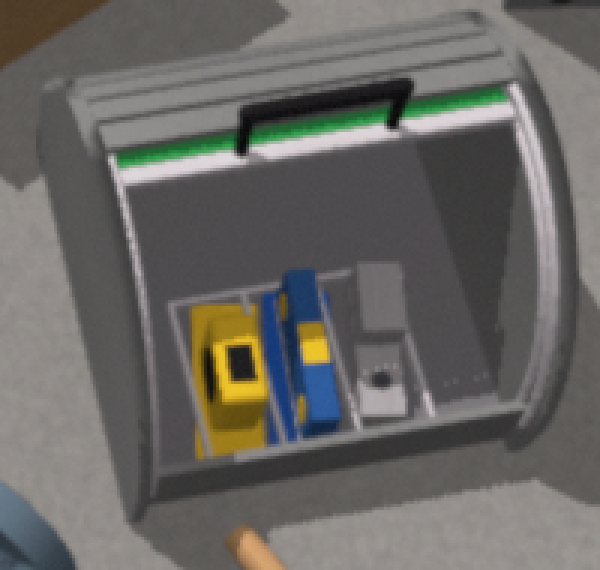

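View pics/s12.png

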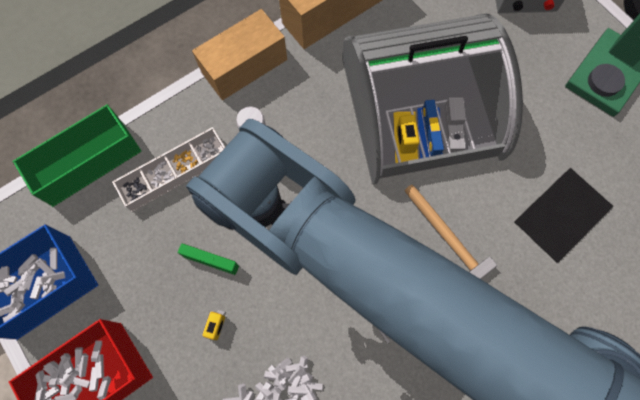

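```bash
python3 -c "
from workcell import r
print(r.hand_in(), r.get_state()['time'])"
```

```text
the job is handed in; nothing more can be done
the job is handed in; nothing more can be done
```

The shutter is fully open, the blue level and the yellow tape are in their bays, and the job is handed in. It ran about 29 s of the 72 s.

- **Shutter:** I raised it by the handle to its stop. There the force rose from about 7 to 14 N with no further movement. It stayed up after I let go, and in the later pictures the handle is where it should be when fully open.
- **Level:** it stands upright on the blue liner. The last two camera fits put its centre within about 4 mm of the bay centre.
- **Tape:** it stands upright on the yellow liner, also within about 4 mm of the bay centre.
- **Set down:** both were lowered until light contact of about 6 N, then released.
- **Not disturbed:** the gauge, hammer and the small or green look-alikes show no movement in the pictures. In the very last picture the arm hid the driver and oil bottle and most of the can. They looked unmoved in the picture before that.

**Disagreement with the description:** the two liners, and it seems the gauge too, lie about 11° turned from the rails. I set both tools about midway between. The final fits give about 6 to 7° off the rails for the level and about 8.5° for the tape, less than 6° off the liners either way. Both stand between their rails.

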